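# Stack the glued sample plates in the screw press and screw it down

## Task

The sample plates on the desk (two or three of them) have been freshly glued and must set in the small screw press: wind the press right up, then use the lifter, slid under each plate between its feet, to carry every plate over and set them in one stack, centred on the press bed. Do not touch the plates with the gripper itself, and leave the eraser and the glue stick alone. Then lay the lifter flat on the desk clear of the press and screw the press down firmly onto the stack, so that it stays tight when you let go.

Things in the scene. Friction and masses are not known exactly. Their poses are not given: they have to be found in the camera images.
- press_bed (a point): Centre of the press's steel bed, 22 mm above the desk, 116 mm (x) by 90 mm (y). The grey press is fixed; it is open at front (the point's -x, towards the robot) and back. Pillars of radius 8 mm at x = 0, y = +-56 mm carry a bridge, 28 mm deep (x) by 134 mm wide, from 90 to 118 mm above the desk, with a collar (radius 16 mm) to 127 mm.
- wheel_centre (a point): Centre of the press's black round handwheel, 54 mm across, 16 mm thick, axis vertical, above the bed's centre; can be gripped across its whole diameter from above. Height: 154 mm + the lift (10 mm per radian of press_wheel); it rises and sinks with the stem as it turns.
- press_wheel (a joint): Angle of the handwheel, 0 to 4.1 rad: counter-clockwise seen from above is positive and raises the platen, clockwise lowers it. Stiff: friction 0.2 N m, plus 0.1 N m for each 10 N of pressing force; it stays where it is left. About 4.0 is right up.
- press_stem: The rising stem of the press with its aluminium platen, 72 x 72 mm, 12 mm thick, centred over the bed. The origin lies on the axis; its height above the desk is the lift, 10 mm per radian of press_wheel (0 to 41 mm). The platen's underside is 8 mm + the lift above the bed.
- lifter_grip (a point): Grip point of the lifter (a cranked spatula): centre of its black handle, 92 mm long (x), 16 mm wide (y), 18 mm high, 41 mm above the blade's underside. The x axis points to the blade's tip. A heel 24 mm wide, 35 to 41 mm behind this point, reaches down to the blade's level, so the lifter stands level by itself on the desk. 0.14 kg.
- lifter_blade (a point): The place on the lifter's blade over which the middle of a plate should be carried, at the underside, 110 mm ahead (x) of the grip point and 41 mm lower. The flat steel blade is 36 mm wide (y), 2.5 mm thick and runs from 46 mm behind to 40 mm ahead of it; an upright neck 30 mm wide (46 to 52 mm behind) joins it to the handle.
- plate_0_c (a point): A white sample plate, 72 mm square, 4 mm thick, with a paper sample on its top; this point is the middle of the plate, 9 mm above what its feet stand on. It stands on four rubber feet (7 mm high, 7 mm across) at x = +-28 mm, y = +-28 mm, so its underside is 7 mm up and 49 mm is free between the feet: the lifter's blade goes in from any of the four sides. Each plate adds 11 mm to a stack. 0.04 to 0.085 kg.
- plate_1_c (a point): A white sample plate, 72 mm square, 4 mm thick, with a paper sample on its top; this point is the middle of the plate, 9 mm above what its feet stand on. It stands on four rubber feet (7 mm high, 7 mm across) at x = +-28 mm, y = +-28 mm, so its underside is 7 mm up and 49 mm is free between the feet: the lifter's blade goes in from any of the four sides. Each plate adds 11 mm to a stack. 0.04 to 0.085 kg.
- plate_2_c (a point): A white sample plate, 72 mm square, 4 mm thick, with a paper sample on its top; this point is the middle of the plate, 9 mm above what its feet stand on. It stands on four rubber feet (7 mm high, 7 mm across) at x = +-28 mm, y = +-28 mm, so its underside is 7 mm up and 49 mm is free between the feet: the lifter's blade goes in from any of the four sides. Each plate adds 11 mm to a stack. 0.04 to 0.085 kg.
- eraser: Eraser with a blue sleeve, 21 x 52 x 13 mm, lying behind the plates near the document viewer; leave it alone. Origin under its centre.
- glue_stick: Glue stick standing behind the press, 25 mm across, 86 mm high; leave it alone. Origin under its centre.
Things that resemble listed ones, but are neither listed nor needed, are in the scene too. What is shaped like the part that bears plate_0_c but brown is not meant.

How it is judged:
By the outcome, as a careful person would: the job done as asked, in the order asked, and still so for the second after the job is handed in, with the robot touching nothing.
Of plate_0, plate_1, plate_2 only 2 to 3 are there at a start; the rules pass over those that are not, and their reading is None.
At some moment in a run one of lifter may be knocked a few centimetres aside while the robot is not near it.
It also fails if it takes over 210 s, if anything falls off the work surface, if the arm or the gripper's body presses on something with over 40 N, if the wrist force passes 120 N, or if a joint passes its speed limit or range.

## Robot

A 6-joint arm with a two-finger parallel gripper is mounted at the origin on a cart in front of the work surface, level with it; the furniture and walls round the work are solid. World frame = base frame: x ahead of the robot, y to its left, z up, the work surface at z = 0. Lengths are in mm, angles in rad, forces in N, time in s.
With the tool pointing down it reaches from about 400 to 925 mm from the base axis. Payload 12.5 kg.
Tool frame: the origin (TCP) lies at the very end of the fingers, on their centre line; the grasp point (between the pads) lies 19 mm behind it; z points along the fingers, y is the line along which they close (so a half turn about z gives the same grasp; the last joint's range is limited). The gripper opens to 95 mm and grips with 3 to 60 N. Pads are 20 mm wide; open, the fingers measure 119 mm over their backs; the gripper's body (75 mm by 180 mm) begins 59 mm behind the grasp point.
Start: joints at [1.031, 0.491, 1.559, -0, 1.092, -0.106], TCP at [262.687, 567.135, 214.661] pointing down, gripper open.
Joint ranges: [-3.1, 3.1], [-0.84, 2.19], [0.05, 2.79], [-1.13, 4.28], [0.06, 2.93], [-2.69, 2.69]. Speed limits (rad/s): [2.22, 2.22, 2.79, 3.14, 3.14, 3.14].

## Interface

Orientations are given as [roll, pitch, yaw] about the fixed x, y, z axes, in that order (R = Rz(yaw) Ry(pitch) Rx(roll)).
In Python, from cell import state, imaging, env, spot_in, mark_of gives the robot as it stands. The module is installed in compiled form; this text tells all that it offers.
- The arm moves only by the tool step_arm, never from a script. Its argument "increments" is a list of rows, each an object with "slide": the shift along the tool's x, y, z in m, a list of three; "roll": the turn about the tool's z in rad. A call has 1 to 5 rows; each row is the pose to reach, as a shift and turn from the pose commanded when the call began, along the tool's axes at that moment; what a row does not reach only later rows make up. A row lasts 1/8 s, in which the tool goes at most 62.5 mm and 10.7 degrees, less where a joint would pass 70% of its speed; a pose out of reach is approached as far as the arm can. A call with a gripper value outside its range is refused whole. "fingers" is the opening, from 0 (shut) to 1 (fully open), set as the call begins (left out, the last holds). The fingers move at their own pace and stop on an object; the grip force is fixed at half the most. Time passes only in rows, so rows that repeat a pose let the fingers close. It gives the time, the measured TCP pose, the force, the opening and the grip force at its end, in the units of the state.
- state(): the state, without advancing time (a new reading comes with each control period).
- imaging.read_camera(name): name is "scene" or "top" or "wrist"; returns a dict with "color" (480x640x3 uint8, red, green, blue), "z_map" (480x640 float32, mm along the optical axis (not along the pixel's ray), 0 where there is no reading), "intrinsics" (3x3 intrinsics, pixels), "camera_from_world" (4x4, takes a point from world to camera coordinates). Camera axes: x right, y up, looking along -z (the intrinsics and any distortion apply to the point x, -y, -z); pixel columns grow to the right and rows downward; lengths in mm; the calibration is good to about 2 mm. A picture is of the moment at which its call begins.
- env.job_done(): hands the job in; it is judged then, once.
Trained networks look in the newest picture that a camera, given by its name, has taken for a name from the list of things; names that differ only in an ending like _2 or _b are one class to them, and where a whole thing is asked for, a point or a joint stands for the part that bears it (a point fixed in the world has none). Each returns a list of dicts, best first, with "confidence" (0 to 1); they miss things now and then, are a little off and sometimes report something else, mostly with a low value. They report only what shows in the picture. A call takes as long as a camera call. They do not tell look-alikes from the thing itself.
- spot_in(camera, target): "bbox" ([left, top, right, bottom] in pixels, round what is visible of it).
- mark_of(camera, target): "uv" ([column, row] in pixels: a listed point, or the origin of a listed thing).
The state is a dict: "t": time; "joints": joint angles; "qvel": joint speeds; "tau": joint torques, N m; "eef_pos": TCP position; "tcp_rot": TCP orientation; "ft_force": force on the tool from outside, world axes, zero at the start; "moment": the same for the moment, N m; "opening": opening from 0.0 (shut) to 1.0 (fully open); "grip_force": force on a finger pad.
Only numpy, scipy, OpenCV 4.12 (cv2) and the standard library are available. Lean on these libraries where they do the work, as an engineer would, in place of code of your own. Each camera call takes 0.05 s, during which the arm holds its last target. There are 200 camera calls.

## Working session

There is one attempt and no reset: what is moved stays moved. The work goes in short steps, Python scripts to look and compute and a tool call to move; the robot and the scene stay as the last step left them, time stands still between calls to the robot, and variables do not carry over. Pictures are saved under pics/ and viewed, at most 14 in all, crops included, and the job is handed in when it is done.

Besides the shell and the picture viewer there is one more tool, called after ">>>" as name([rows], argument=value, ...), one row to a line, values as JSON. step_arm: Moves the arm, as the interface text tells. Its arguments: {"type":"object","properties":{"increments":{"type":"array"},"fingers":{"type":"number"}},"required":["increments"]}

```bash
mkdir -p pics
cat > h.py <<'E'
import numpy as np, cv2
from cell import state, imaging, env, spot_in, mark_of
def shot(cam,name=None):
    d=imaging.read_camera(cam)
    if name: cv2.imwrite(f'pics/{name}.png',d['color'][:,:,::-1])
    return d
def ray(d,uv):
    K=np.array(d['intrinsics']);T=np.array(d['camera_from_world'])
    p=np.linalg.inv(K)@[uv[0],uv[1],1.]
    c=np.array([p[0],-p[1],-1.]);R=T[:3,:3]
    return -R.T@T[:3,3],R.T@c
def at_z(d,uv,z):
    o,r=ray(d,uv);return o+r*(z-o[2])/r[2]
def by_depth(d,uv):
    o,r=ray(d,uv);u,v=int(round(uv[0])),int(round(uv[1]))
    z=d['z_map'][max(v-1,0):v+2,max(u-1,0):u+2];z=z[z>0]
    return o+r*np.median(z) if z.size else None
def proj(d,p):
    T=np.array(d['camera_from_world']);c=T[:3,:3]@p+T[:3,3]
    q=np.array(d['intrinsics'])@[c[0],-c[1],-c[2]];return q[:2]/q[2]
E
python3 - <<'E'
from h import *
np.set_printoptions(precision=1,suppress=True)
print(state())
for c in ['scene','top']:
    d=shot(c,c+'0')
    for n in ['press_bed','wheel_centre','lifter_grip','lifter_blade','plate_0_c','eraser','glue_stick']:
        for m in mark_of(c,n)[:5]:
            print(c,n,round(m['confidence'],2),np.array(m['uv']),by_depth(d,m['uv']))
E
```

```text
{'t': 0.0, 'joints': array([ 1. ,  0.5,  1.6, -0. ,  1.1, -0.1]), 'qvel': array([-0., -0., -0., -0.,  0., -0.]), 'tau': array([  0. , -61.3, -25.8,   0.1,   0. ,  -0. ]), 'eef_pos': array([262.5, 566.9, 214.1]), 'tcp_rot': array([-3.1, -0. ,  2.7]), 'ft_force': array([ 0.1, -0.1,  0.2]), 'moment': array([ 0., -0.,  0.]), 'grip_force': 0.0, 'opening': 1.000528878258134}
scene press_bed 0.87 [449.9 333.9] [ 492.  -177.3   49.8]
scene wheel_centre 0.6 [456.5 274.9] [ 504.6 -169.2  170.7]
scene lifter_blade 0.85 [303.2 281.8] [511.3 210.1   1.2]
scene plate_0_c 0.89 [162.8 267.3] [331.9 506.6  10. ]
scene plate_0_c 0.73 [349.5 300.6] [506.   70.1  11.5]
scene plate_0_c 0.62 [450.8 332.6] [ 494.1 -177.8   52. ]
scene eraser 0.59 [411.6 294.1] [614.5 -19.6  11.6]
scene glue_stick 0.65 [491.3 321.6] [ 643.7 -195.     2.4]
top press_bed 0.78 [431.8 229.1] [ 511.9 -140.4  116. ]
top press_bed 0.53 [444.  222.6] [ 520.9 -160.   176.3]
top wheel_centre 0.68 [445.  223.1] [ 519.6 -162.8  175.5]
top lifter_grip 0.96 [306.2 265.9] [415.1 219.3  48.8]
top lifter_grip 0.61 [306.2 231.2] [525.1 221.5   3.2]
top lifter_blade 0.61 [305.7 231.5] [524.2 223.    3.1]
top plate_0_c 0.73 [383.4 199.7] [619.2 -18.3  14.5]
top plate_0_c 0.56 [353.7 235.1] [510.4  75.1  10.6]
top eraser 0.63 [381.5 197. ] [628.2 -12.9  12.7]
top glue_stick 0.46 [440.3 188.7] [ 644.4 -186.8   46.6]
```

View pics/scene0.png

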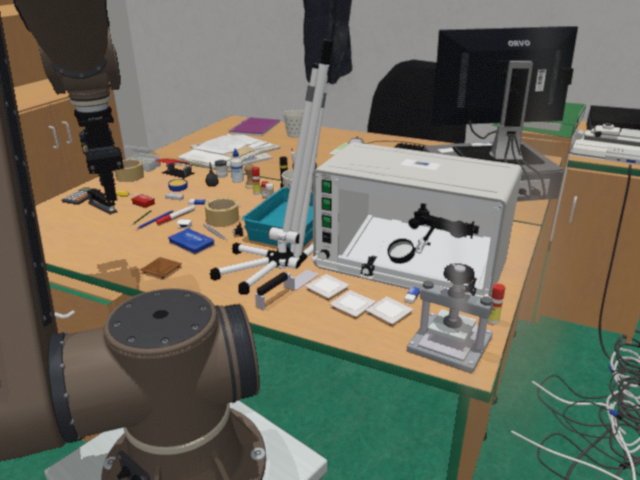

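View pics/top0.png

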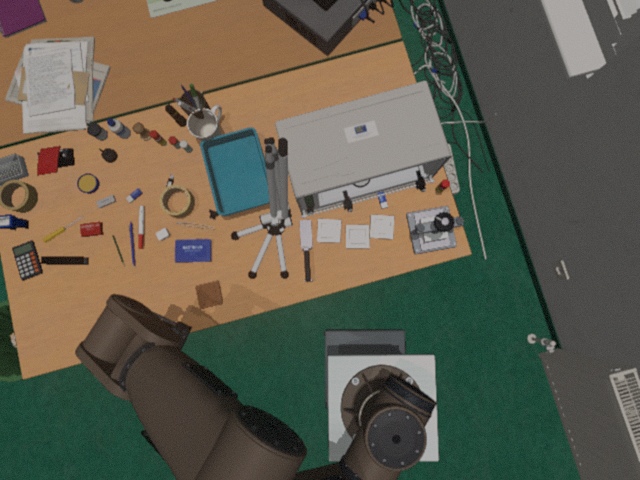

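Scene: press at (450,310), with three white plates in a row at (327,286), (352,303) and (389,310). The lifter is at (285,285) with its black handle towards the robot, and the glue stick is at (497,300). Look-alikes: a brown plate at (162,267), and a tall tripod at (290,240) that has to be avoided. In the top view the plates are at (329,231), (357,236) and (382,227), and the lifter at (306,250).

```bash
cat >> h.py <<'E'
def mv(xyz,yaw,frm=None):
    s=state();p=np.array(frm[:3]) if frm else s['eef_pos'];y0=frm[3] if frm else s['tcp_rot'][2]
    X=np.array([np.cos(y0),np.sin(y0),0]);Y=np.array([np.sin(y0),-np.cos(y0),0])
    D=np.array(xyz)-p;dy=(yaw-y0+np.pi)%(2*np.pi)-np.pi
    print('slide m',np.round([D@X/1e3,D@Y/1e3,-D[2]/1e3],4),'roll',round(-dy,3),'(other way %.3f)'%(-dy+np.sign(dy)*2*np.pi),'len %.0f'%np.linalg.norm(D))
E
python3 - <<'E'
from h import *
np.set_printoptions(precision=1,suppress=True)
d=shot('wrist')
T=d['camera_from_world'];o=-T[:3,:3].T@T[:3,3];s=state();y=s['tcp_rot'][2]
D=o-s['eef_pos'];print('cam in tool xy',D@[np.cos(y),np.sin(y),0],D@[np.sin(y),-np.cos(y),0],D[2],'look',-T[:3,:3][2], 'up',T[:3,:3][1],y,d['intrinsics'])
d=shot('scene')
for uv in [(290,240),(300,190),(310,130),(320,80),(245,270),(420,160),(340,150),(510,190),(325,200),(330,270)]: print(uv,by_depth(d,uv))
d=shot('top','t1')
c=d['color'][150:300,270:480,::-1];cv2.imwrite('pics/crop.png',cv2.resize(c,None,fx=3.8,fy=3.8,interpolation=cv2.INTER_CUBIC))
mv([430,80,340],2.2)
E
```

```text
cam in tool xy 71.8436114309792 0.32689515293444416 170.3122542131608 look [ 0.2 -0.1 -1. ] up [-0.9  0.4 -0.3] 2.7078059384749897 [[348.4   0.  319.6]
 [  0.  348.4 234.8]
 [  0.    0.    1. ]]
(290, 240) [554.3 289.2  67.8]
(300, 190) [567.8 265.2 199.7]
(310, 130) [592.1 253.8 336.5]
(320, 80) [611.9 241.3 442. ]
(245, 270) [461.6 355.2   0.8]
(420, 160) [776.   80.5 255.2]
(340, 150) [1301.5  725.7    1.5]
(510, 190) [ 748.9 -147.8  250.4]
(325, 200) [585.7 205.7 185.3]
(330, 270) [589.6 193.2   4. ]
slide m [-0.4 -0.4 -0.1] roll 0.508 (other way -5.775) len 530
```

View pics/crop.png

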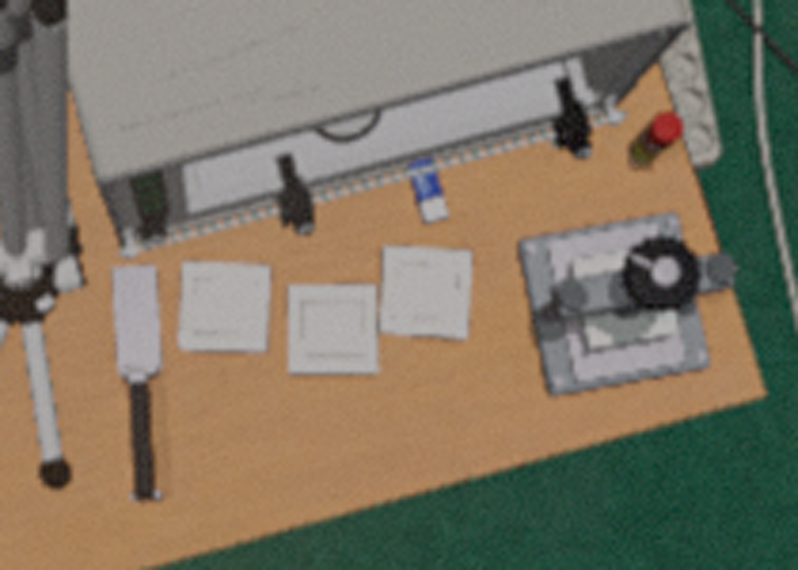

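The crop shows plate A at (224,307), B at (333,329) and C at (426,293). The lifter has its blade at (138,320) and its handle at (145,438). The wheel is at (660,272), and the press is turned about 10° counter-clockwise. These choices fit the description, and the brown plate is far off to the left.

>>> step_arm([
  {"slide": [-0.035, -0.04, -0.01]},
  {"slide": [-0.07, -0.08, -0.02]},
  {"slide": [-0.105, -0.12, -0.03]},
  {"slide": [-0.133, -0.154, -0.039]},
])

```text
invalid input at $.increments[0]: expected keys slide, roll
```

>>> step_arm([
  {"slide": [-0.035, -0.04, -0.01]},
  {"slide": [-0.07, -0.08, -0.02]},
  {"slide": [-0.105, -0.12, -0.03]},
  {"slide": [-0.133, -0.154, -0.039]},
])

```text
invalid input at $.increments[0]: expected keys slide, roll
```

>>> step_arm([
  {"slide": [-0.033, -0.038, -0.01], "roll": 0.18},
  {"slide": [-0.066, -0.076, -0.02], "roll": 0.36},
  {"slide": [-0.1, -0.115, -0.03], "roll": 0.54},
  {"slide": [-0.133, -0.154, -0.039], "roll": 0.72},
  {"slide": [-0.133, -0.154, -0.039], "roll": 0.9},
])

```text
t: 1.58
eef_pos: [319.4, 369.2, 254.7]
tcp_rot: [3.14, -0.001, 1.799]
ft_force: [-0.4, 0.7, -0.1]
opening: 1.003
grip_force: 0.0
```

Run:
```python
from h import *
np.set_printoptions(precision=1,suppress=True)
s=state();print(s['t'],s['eef_pos'],s['tcp_rot'],np.round(s['joints'],3))
d=shot('wrist','w1')
for n in ['press_bed','wheel_centre','lifter_grip','lifter_blade','plate_0_c','eraser','glue_stick']:
    for m in mark_of('wrist',n)[:5]:
        print(n,round(m['confidence'],2),np.array(m['uv']),by_depth(d,m['uv']))
```

```text
1.575 [319.4 369.2 254.7] [ 3.1 -0.   1.8] [ 0.7  0.3  1.8 -0.   1.1  0.5]
lifter_grip 0.67 [363.6 344.8] [407.6 223.1  50.2]
lifter_blade 0.72 [436.1 343.8] [366.5 372.8 298.3]
plate_0_c 0.6 [358.5  76.3] [327.8 519.8  11.2]
```

View pics/w1.png

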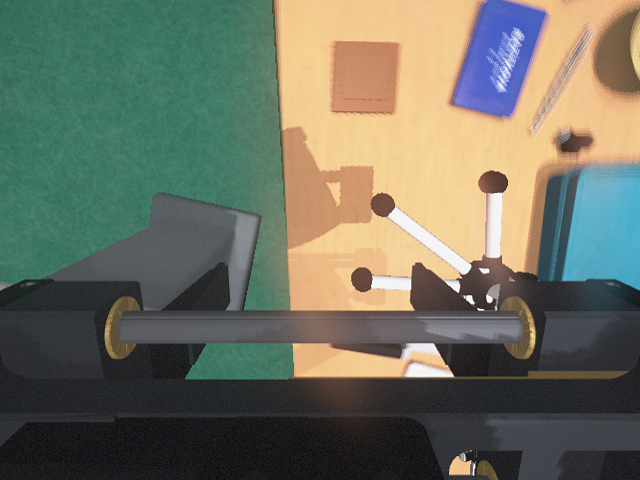

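The wrist image looks ahead on the tool's +x side and shows the brown plate at (365,78) and the tripod feet at (360,280), (382,205) and (492,183). I'm still too far left, so I'll carry on to the press side.

>>> step_arm([
  {"slide": [-0.05, 0.003, -0.011], "roll": 0},
  {"slide": [-0.1, 0.005, -0.022], "roll": 0},
  {"slide": [-0.15, 0.008, -0.033], "roll": 0},
  {"slide": [-0.2, 0.01, -0.043], "roll": 0},
])

```text
t: 2.48
eef_pos: [375.6, 178.3, 297.0]
tcp_rot: [3.141, -0.0, 1.81]
ft_force: [0.5, 0.5, -0.7]
opening: 0.998
grip_force: 0.0
```

>>> step_arm([
  {"slide": [-0.05, 0.003, -0.011], "roll": 0.18},
  {"slide": [-0.1, 0.005, -0.022], "roll": 0.36},
  {"slide": [-0.15, 0.008, -0.033], "roll": 0.54},
  {"slide": [-0.204, 0.01, -0.043], "roll": 0.72},
  {"slide": [-0.204, 0.01, -0.043], "roll": 0.9},
])

```text
t: 3.1
eef_pos: [433.9, -19.2, 339.9]
tcp_rot: [3.141, -0.0, 0.9]
ft_force: [0.2, -0.1, 0.6]
opening: 1.0
grip_force: 0.0
```

>>> step_arm([
  {"slide": [0, 0, 0], "roll": 0.18},
  {"slide": [0, 0, 0], "roll": 0.36},
  {"slide": [0, 0, 0], "roll": 0.54},
  {"slide": [0, 0, 0], "roll": 0.72},
  {"slide": [0, 0, 0], "roll": 0.9},
])

```text
t: 3.72
eef_pos: [433.0, -16.2, 339.5]
tcp_rot: [-3.141, 0.0, 0.004]
ft_force: [0.6, 0.4, -0.2]
opening: 1.001
grip_force: 0.0
```

Run:
```python
from h import *
np.set_printoptions(precision=1,suppress=True)
s=state();print(s['t'],s['eef_pos'],s['tcp_rot'],np.round(s['joints'],3))
d=shot('wrist','w2')
for n in ['press_bed','wheel_centre','lifter_grip','lifter_blade','plate_0_c','eraser','glue_stick']:
    for m in mark_of('wrist',n)[:5]:
        print(n,round(m['confidence'],2),np.array(m['uv']),by_depth(d,m['uv']))
```

```text
3.725 [433.  -16.2 339.5] [-3.1  0.   0. ] [-0.2  0.1  1.8  0.   1.3  1.4]
press_bed 0.88 [431.  126.1] [ 521.8 -133.9  118.2]
wheel_centre 0.67 [473.8 117.5] [ 526.5 -154.7  175.9]
lifter_grip 0.9 [148.  212.9] [412.3 215.7  50. ]
lifter_grip 0.66 [453.6  29.6] [ 643.5 -182.9   18.3]
lifter_blade 0.76 [149.6 133.8] [515.6 223.8   2.7]
lifter_blade 0.66 [315.6 117.3] [537.9  -8.6  12. ]
plate_0_c 0.91 [262.7 139. ] [509.2  64.3  11.7]
eraser 0.7 [318.1  51. ] [619.4 -11.8  13.4]
eraser 0.37 [450.4  26.1] [ 648.8 -180.1   13.6]
glue_stick 0.86 [450.9  29.4] [ 645.4 -181.4   12.6]
```

View pics/w2.png

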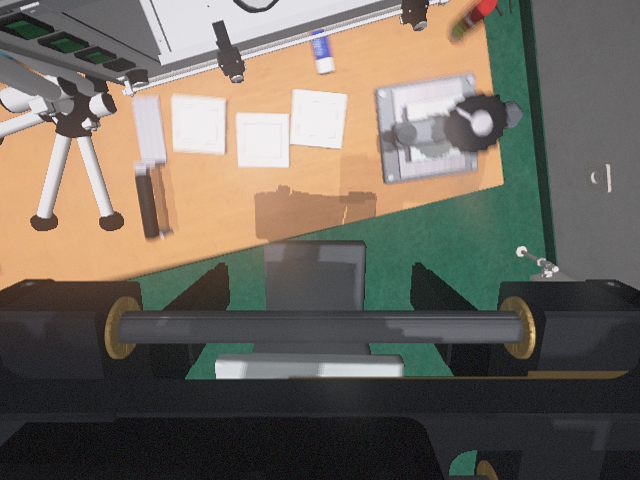

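The wrist picture shows plate A at (199,125), B at (263,139) and C at (319,119). The lifter's handle is at (150,200) and its blade at (149,130). The press bed is at (428,128), the wheel at (475,120), the eraser at (322,52) and the glue stick at (475,18).

```bash
cat >> h.py <<'E'
def cloud(d):
    K=np.array(d['intrinsics']);T=np.array(d['camera_from_world']);R=T[:3,:3]
    v,u=np.mgrid[:480,:640];z=d['z_map']
    c=np.stack([(u-K[0,2])/K[0,0]*z,-(v-K[1,2])/K[1,1]*z,-z],-1)
    return (c-T[:3,3])@R   # world, HxWx3
def rect(P):
    (c,(w,h),a)=cv2.minAreaRect(np.float32(P[:,:2]));a=(a+45)%90-45
    return np.round(c,1),round(w,1),round(h,1),'yaw deg %.1f'%a
E
cat > meas.py <<'E'
from h import *
np.set_printoptions(precision=1,suppress=True)
def meas(d):
    P=cloud(d);C=d['color'].astype(int);Z=P[...,2]
    m=(d['z_map']>0)&(P[...,0]>350)&(P[...,0]<600)&(P[...,1]<400)
    white=m&(C.min(2)>185)&(Z<60)
    k=cv2.morphologyEx(white.astype(np.uint8),cv2.MORPH_CLOSE,np.ones((5,5)))
    n,L,S,_=cv2.connectedComponentsWithStats(k)
    for i in range(1,n):
        if S[i,4]>600:
            v,u=np.nonzero(L==i);zz=np.median(Z[(L==i)&m])
            print('white',S[i],'z %.1f'%zz,rect(np.array([at_z(d,(a,b),zz) for a,b in zip(u,v)])))
    return P,C,m
if __name__=='__main__':
    d=shot('wrist');P,C,m=meas(d);Z=P[...,2]
    near=m&(P[...,1]<-80)&(P[...,1]>-240)
    w=near&(Z>150)&(Z<195)
    print('wheel z hist',np.histogram(Z[w],bins=9)); q=P[w&(Z>165)];print('wheel',cv2.minEnclosingCircle(np.float32(q[:,:2])),len(q),rect(q))
    b=near&(Z>108)&(Z<120);print('bridge',rect(P[b]),np.median(P[b],0))
    b=near&(Z>18)&(Z<26);print('bed',rect(P[b]),np.median(P[b],0))
    h=m&(P[...,1]>150)&(P[...,1]<290)&(P[...,0]<460)&(Z>44)&(Z<56);print('handle',rect(P[h]),np.median(Z[h]))
    h=m&(C.min(2)>150)&(P[...,1]>190)&(P[...,1]<260)&(P[...,0]<580)&(Z<8);print('blade',rect(P[h]))
E
python3 meas.py
```

```text
white [122  63  97  31 665] z 36.8 (array([586. , 176.4]), 15.5, 127.5, 'yaw deg 16.0')
white [ 377   74   96   57 2873] z 22.0 (array([ 558.6, -152.8]), 52.9, 124.3, 'yaw deg 10.3')
white [ 235   89  110   79 5736] z 11.4 (array([522.3,  27.7]), 102.3, 148.8, 'yaw deg 0.6')
white [ 171   97   53   58 2851] z 11.5 (array([525.1, 153.7]), 70.7, 71.5, 'yaw deg -3.4')
white [ 131   98   35   77 1766] z 3.0 (array([509.3, 226.1]), 45.8, 105.9, 'yaw deg -5.3')
white [ 36 132  31  84 893] z 22.8 (array([456.8, 358. ]), 13.9, 122.6, 'yaw deg -24.1')
white [ 76 135  35  80 808] z 22.7 (array([456.9, 298.8]), 109.3, 14.6, 'yaw deg 9.5')
white [ 398  147   67   30 1220] z 22.3 (array([ 486.8, -166.5]), 37.5, 87.7, 'yaw deg 9.9')
wheel z hist (array([  39,   43,   59,   61,   94, 1495,  921,  215,  172]), array([156.7, 159.1, 161.6, 164. , 166.5, 169. , 171.4, 173.9, 176.3,
       178.8]))
wheel ((524.6342163085938, -160.52044677734375), 28.454469680786133) 2931 (array([ 524.6, -160.3]), 55.4, 56.3, 'yaw deg 12.5')
bridge (array([ 524.5, -159.6]), 27.9, 132.5, 'yaw deg 9.8') [ 520.6 -128.5  117.4]
bed (array([ 525.5, -159.8]), 120.5, 127.0, 'yaw deg 8.4') [ 545.  -151.1   21.9]
handle (array([415.6, 218.8]), 89.0, 16.1, 'yaw deg 3.2') 49.89647567991497
blade (array([462.5, 225.8]), 56.9, 201.6, 'yaw deg -5.5')
```

>>> step_arm([
  {"slide": [0.025, 0.036, 0.02], "roll": 0},
  {"slide": [0.05, 0.072, 0.05], "roll": 0},
  {"slide": [0.075, 0.11, 0.08], "roll": 0},
  {"slide": [0.0916, 0.1438, 0.12], "roll": 0},
  {"slide": [0.0916, 0.1438, 0.14], "roll": 0},
])

```text
t: 4.8
eef_pos: [525.9, -161.5, 197.0]
tcp_rot: [-3.141, 0.002, 0.007]
ft_force: [0.2, 0.5, -0.2]
opening: 1.0
grip_force: 0.0
```

>>> step_arm([
  {"slide": [0, 0, 0.02], "roll": 0},
  {"slide": [0, 0, 0.04], "roll": 0},
  {"slide": [0, 0, 0.056], "roll": 0},
  {"slide": [0, 0, 0.056], "roll": 0},
])

```text
t: 5.3
eef_pos: [525.3, -159.4, 142.7]
tcp_rot: [-3.141, 0.002, 0.008]
ft_force: [0.1, -0.5, -0.4]
opening: 1.0
grip_force: 0.0
```

>>> step_arm([
  {"slide": [0, 0, 0], "roll": 0},
  {"slide": [0, 0, 0], "roll": 0},
  {"slide": [0, 0, 0], "roll": 0},
  {"slide": [0, 0, 0], "roll": 0},
  {"slide": [0, 0, 0], "roll": 0},
], fingers=0.4)

```text
t: 5.92
eef_pos: [525.9, -161.7, 143.9]
tcp_rot: [3.138, -0.001, 0.009]
ft_force: [-3.3, -14.8, 0.1]
opening: 0.562
grip_force: 30.0
```

>>> step_arm([
  {"slide": [0, 0.001, 0], "roll": 0},
  {"slide": [0, 0.0015, -0.0015], "roll": -0.15},
  {"slide": [0, 0.0015, -0.003], "roll": -0.3},
  {"slide": [0, 0.0015, -0.0045], "roll": -0.45},
  {"slide": [0, 0.0015, -0.006], "roll": -0.6},
], fingers=0.4)

```text
t: 6.55
eef_pos: [525.8, -161.8, 150.0]
tcp_rot: [3.141, 0.0, 0.612]
ft_force: [-2.1, -4.9, 1.6]
opening: 0.559
grip_force: 30.0
```

Run:
```python
from h import *
s=state();print({k:np.round(s[k],3) for k in s})
```

```text
{'t': np.float64(6.55), 'joints': array([-4.180e-01,  4.620e-01,  1.817e+00, -1.000e-03,  8.620e-01,
        5.410e-01]), 'qvel': array([-2.000e-03, -1.400e-02, -1.200e-02, -1.000e-03,  2.800e-02,
       -1.192e+00]), 'tau': array([  3.176, -54.059, -20.433,   0.807,   0.071,   1.703]), 'eef_pos': array([ 525.758, -161.825,  149.951]), 'tcp_rot': array([3.141, 0.   , 0.612]), 'ft_force': array([-2.066, -4.867,  1.643]), 'moment': array([-0.771,  0.443, -0.249]), 'grip_force': np.float64(29.998), 'opening': np.float64(0.559)}
```

>>> step_arm([
  {"slide": [0, 0, -0.0017], "roll": -0.17},
  {"slide": [0, 0, -0.0034], "roll": -0.34},
  {"slide": [0, 0, -0.0051], "roll": -0.51},
  {"slide": [0, 0, -0.0068], "roll": -0.68},
  {"slide": [0, 0, -0.0085], "roll": -0.85},
], fingers=0.4)

```text
t: 7.18
eef_pos: [525.6, -161.8, 158.4]
tcp_rot: [3.141, 0.001, 1.463]
ft_force: [-1.6, -5.7, 2.6]
opening: 0.563
grip_force: 30.0
```

>>> step_arm([
  {"slide": [0, 0, -0.0017], "roll": -0.17},
  {"slide": [0, 0, -0.0034], "roll": -0.34},
  {"slide": [0, 0, -0.0051], "roll": -0.51},
  {"slide": [0, 0, -0.0068], "roll": -0.68},
  {"slide": [0, 0, -0.0085], "roll": -0.85},
], fingers=0.4)

```text
t: 7.8
eef_pos: [525.4, -161.8, 166.9]
tcp_rot: [-3.141, 0.001, 2.313]
ft_force: [-3.6, -4.5, 2.6]
opening: 0.564
grip_force: 30.0
```

>>> step_arm([
  {"slide": [0, 0, -0.0017], "roll": -0.17},
  {"slide": [0, 0, -0.0034], "roll": -0.34},
  {"slide": [0, 0, -0.0051], "roll": -0.51},
  {"slide": [0, 0, -0.0065], "roll": -0.65},
  {"slide": [0, 0, -0.0075], "roll": -0.75},
], fingers=0.4)

```text
t: 8.43
eef_pos: [525.4, -161.9, 174.4]
tcp_rot: [-3.14, -0.0, 3.061]
ft_force: [-2.5, -5.5, 2.6]
opening: 0.565
grip_force: 30.0
```

Run:
```python
from h import *
s=state();print({k:np.round(s[k],3) for k in s if k in('eef_pos','tcp_rot','moment','ft_force','joints')})
d=shot('scene');P=cloud(d)
near=(P[...,0]>440)&(P[...,0]<600)&(P[...,1]<-80)&(P[...,1]>-240)&(d['z_map']>0)
```

```text
{'joints': array([-0.419,  0.431,  1.792, -0.002,  0.919, -1.908]), 'eef_pos': array([ 525.374, -161.945,  174.421]), 'tcp_rot': array([-3.14 , -0.   ,  3.061]), 'ft_force': array([-2.516, -5.463,  2.617]), 'moment': array([-1.093,  0.577, -0.256])}
```

>>> step_arm([
  {"slide": [0, 0, -0.0005], "roll": -0.05},
  {"slide": [0, 0, -0.001], "roll": -0.1},
  {"slide": [0, 0, -0.001], "roll": -0.1},
], fingers=0.4)

```text
t: 8.85
eef_pos: [525.4, -162.0, 175.4]
tcp_rot: [-3.14, -0.0, -3.124]
ft_force: [-4.2, -5.2, 2.5]
opening: 0.56
grip_force: 30.0
```

Run:
```python
from h import *
s=state();print({k:np.round(s[k],3) for k in s if k in('eef_pos','tcp_rot','moment','ft_force','joints')})
```

```text
{'joints': array([-4.190e-01,  4.300e-01,  1.790e+00, -2.000e-03,  9.210e-01,
       -2.005e+00]), 'eef_pos': array([ 525.379, -161.973,  175.425]), 'tcp_rot': array([-3.14 , -0.   , -3.124]), 'ft_force': array([-4.218, -5.166,  2.456]), 'moment': array([-1.031,  0.58 ,  0.113])}
```

>>> step_arm([
  {"slide": [0, 0, -0.0005], "roll": -0.05},
  {"slide": [0, 0, -0.0008], "roll": -0.08},
  {"slide": [0, 0, -0.0008], "roll": -0.08},
], fingers=0.4)

```text
t: 9.22
eef_pos: [524.4, -162.0, 175.7]
tcp_rot: [-3.141, -0.002, -3.047]
ft_force: [-7.5, -7.8, -0.9]
opening: 0.559
grip_force: 30.0
```

Run:
```python
from h import *
s=state();print({k:np.round(s[k],3) for k in s if k in('eef_pos','tcp_rot','moment','ft_force','tau')})
```

```text
{'tau': array([  6.232, -53.621, -24.351,   1.52 ,  -0.791,  -1.14 ]), 'eef_pos': array([ 524.45 , -162.037,  175.715]), 'tcp_rot': array([-3.141e+00, -2.000e-03, -3.047e+00]), 'ft_force': array([-7.527, -7.834, -0.924]), 'moment': array([-1.453,  1.302, -0.984])}
```

>>> step_arm([
  {"slide": [0, 0, 0], "roll": 0},
  {"slide": [0, 0, 0], "roll": 0},
  {"slide": [0, 0, -0.04], "roll": 0},
  {"slide": [0, 0, -0.1], "roll": 0},
  {"slide": [0, 0, -0.15], "roll": 0},
], fingers=1.0)

```text
t: 9.85
eef_pos: [525.7, -160.8, 328.2]
tcp_rot: [-3.141, 0.001, -3.045]
ft_force: [0.2, -0.0, -0.8]
opening: 0.985
grip_force: 0.0
```

Run:
```python
from h import *
s=state();print({k:np.round(s[k],3) for k in s if k in('eef_pos','tcp_rot','joints')})
for c in ['top','scene']:
    d=shot(c);P=cloud(d);Z=P[...,2]
    near=(P[...,0]>440)&(P[...,0]<600)&(P[...,1]<-80)&(P[...,1]>-240)&(d['z_map']>0)&(Z<230)
    print(c,np.histogram(Z[near&(Z>150)],bins=np.arange(150,232,4)))
    q=P[near&(Z>185)&(Z<206)];print(cv2.minEnclosingCircle(np.float32(q[:,:2])),len(q))
```

```text
{'joints': array([-0.417,  0.284,  1.58 ,  0.   ,  1.277, -2.085]), 'eef_pos': array([ 525.75 , -160.848,  328.227]), 'tcp_rot': array([-3.141e+00,  1.000e-03, -3.045e+00])}
top (array([ 0,  0,  0,  0,  0,  0,  0,  0,  0,  0,  1, 11, 16, 37,  5,  0,  0,
        0,  0,  0]), array([150, 154, 158, 162, 166, 170, 174, 178, 182, 186, 190, 194, 198,
       202, 206, 210, 214, 218, 222, 226, 230]))
((525.0911865234375, -161.51211547851562), 28.09869956970215) 65
scene (array([ 22,  14,  22,  19,  17,  16,  13,   7,   0,  36,  61,  71, 143,
       202,  47,   0,   0,   0,   0,   0]), array([150, 154, 158, 162, 166, 170, 174, 178, 182, 186, 190, 194, 198,
       202, 206, 210, 214, 218, 222, 226, 230]))
((523.1381225585938, -163.59597778320312), 29.466140747070312) 513
```

```bash
cat > kin.py <<'E'
import numpy as np
from math import *
D=[(.491,1.559,262.687,567.135,214.661),(.284,1.58,525.75,-160.85,328.2),(.462,1.817,525.758,-161.825,149.951),(.431,1.792,525.374,-161.945,174.42)]
A=[];B=[]
for q2,q3,x,y,z in D:
    A+= [[1,0,sin(q2),sin(q2+q3)],[0,1,cos(q2),cos(q2+q3)]];B+=[sqrt(x*x+y*y-66**2),z]
s,res,_,_=np.linalg.lstsq(np.array(A),np.array(B),rcond=None)
r0,H,a,b=s
def ik(x,y,z):
    r=sqrt(x*x+y*y-66**2)-r0;h=z-H;c=(r*r+h*h-a*a-b*b)/(2*a*b)
    if abs(c)>1:return None
    q3=acos(c);q2=atan2(r,h)-atan2(b*sin(q3),a+b*cos(q3));return q2,q3,pi-q2-q3
if __name__=='__main__':
    print(s,res,np.abs(np.array(A)@s-B).max())
    for z in (25,45,100):
        print(z,[(R,np.round(ik(R,0,z),2)) for R in (300,330,360,380,400,420)])
E
python3 kin.py
```

```text
[  6.1852618  -54.15029233 522.57698744 409.07995956] [89.02524418] 5.936135392518963
25 [(300, array([0.41, 2.54, 0.2 ])), (330, array([0.43, 2.47, 0.25])), (360, array([0.45, 2.39, 0.3 ])), (380, array([0.47, 2.34, 0.33])), (400, array([0.49, 2.3 , 0.36])), (420, array([0.5 , 2.25, 0.39]))]
45 [(300, array([0.34, 2.52, 0.28])), (330, array([0.37, 2.45, 0.32])), (360, array([0.4 , 2.38, 0.36])), (380, array([0.42, 2.33, 0.39])), (400, array([0.44, 2.28, 0.42])), (420, array([0.46, 2.24, 0.45]))]
100 [(300, array([0.18, 2.47, 0.49])), (330, array([0.22, 2.4 , 0.52])), (360, array([0.26, 2.33, 0.54])), (380, array([0.29, 2.29, 0.56])), (400, array([0.32, 2.24, 0.58])), (420, array([0.35, 2.19, 0.6 ]))]
```

>>> step_arm([
  {"slide": [0.02, 0.056, 0], "roll": 0.18},
  {"slide": [0.04, 0.112, 0.02], "roll": 0.36},
  {"slide": [0.06, 0.168, 0.04], "roll": 0.54},
  {"slide": [0.08, 0.225, 0.07], "roll": 0.72},
  {"slide": [0.099, 0.282, 0.098], "roll": 0.9},
])

```text
t: 10.58
eef_pos: [407.7, 92.9, 236.5]
tcp_rot: [3.141, -0.0, 2.36]
ft_force: [0.9, -0.4, 0.3]
opening: 1.0
grip_force: 0.0
```

>>> step_arm([
  {"slide": [0, 0, 0], "roll": 0.18},
  {"slide": [0, 0, 0], "roll": 0.36},
  {"slide": [0, 0, 0], "roll": 0.54},
  {"slide": [0, 0, 0], "roll": 0.72},
  {"slide": [0, 0, 0], "roll": 0.9},
])

```text
t: 11.2
eef_pos: [408.7, 91.6, 237.0]
tcp_rot: [-3.141, -0.0, 1.46]
ft_force: [1.0, 0.5, -0.1]
opening: 1.003
grip_force: 0.0
```

>>> step_arm([
  {"slide": [0, 0, 0], "roll": 0.18},
  {"slide": [0, 0, 0], "roll": 0.36},
  {"slide": [0, 0, 0], "roll": 0.54},
  {"slide": [0, 0, 0], "roll": 0.72},
  {"slide": [0, 0, 0], "roll": 0.9},
])

```text
t: 11.82
eef_pos: [408.7, 91.6, 237.0]
tcp_rot: [-3.141, 0.0, 0.56]
ft_force: [0.2, -0.6, -0.1]
opening: 1.0
grip_force: 0.0
```

>>> step_arm([
  {"slide": [0, 0, 0], "roll": 0.18},
  {"slide": [0, 0, 0], "roll": 0.36},
  {"slide": [0, 0, 0], "roll": 0.538},
  {"slide": [0, 0, 0], "roll": 0.538},
])

```text
t: 12.32
eef_pos: [408.8, 91.5, 237.1]
tcp_rot: [-3.141, 0.001, 0.029]
ft_force: [0.9, -0.0, 0.3]
opening: 1.001
grip_force: 0.0
```

```bash
cat > meas2.py <<'E'
from h import *
import sys
np.set_printoptions(precision=2,suppress=True)
s=state();print(s['t'],s['eef_pos'],s['tcp_rot'],s['joints'])
d=shot('wrist',sys.argv[1]);C=cv2.cvtColor(d['color'],cv2.COLOR_RGB2HSV);P=cloud(d);Z=P[...,2]
ok=(d['z_map']>0)&(P[...,0]>380)&(P[...,0]<600)
white=ok&(C[...,1]<45)&(C[...,2]>150)&(Z>7)&(Z<16)&(P[...,1]>-90)&(P[...,1]<260)
k=cv2.erode(white.astype(np.uint8),np.ones((5,5)))
n,L,S,ce=cv2.connectedComponentsWithStats(k)
for i in range(1,n):
    if S[i,4]>800:
        g=cv2.dilate((L==i).astype(np.uint8),np.ones((5,5)));v,u=np.nonzero(g)
        print('plate',np.round(ce[i]),'z %.1f'%np.median(Z[g>0]),rect(np.array([at_z(d,(a,b),11) for a,b in zip(u,v)])))
h=ok&(Z>44)&(Z<56)&(P[...,1]>130)&(P[...,1]<300)&(P[...,0]<480);print('handle',rect(P[h]),np.median(Z[h]))
h=ok&(Z>1)&(Z<5.5)&(C[...,1]<45)&(P[...,1]>180)&(P[...,1]<270);k=cv2.morphologyEx(h.astype(np.uint8),cv2.MORPH_OPEN,np.ones((7,7)));print('blade',rect(P[k>0]))
E
python3 meas2.py w3
```

```text
12.325 [408.77  91.55 237.11] [-3.14  0.    0.03] [0.06 0.17 2.   0.   0.98 1.6 ]
plate [419.  90.] z 11.2 (array([535.7,  -9. ]), 71.5, 71.7, 'yaw deg -4.1')
plate [266.  97.] z 11.4 (array([524.9, 153.5]), 71.7, 71.3, 'yaw deg -3.1')
plate [348. 117.] z 11.3 (array([506.2,  66.1]), 71.5, 71.6, 'yaw deg 0.3')
handle (array([424.7, 219.8]), 90.0, 16.4, 'yaw deg 3.3') 49.76093027439879
blade (array([517.7, 225. ]), 84.9, 36.0, 'yaw deg 2.8')
```

View pics/w3.png

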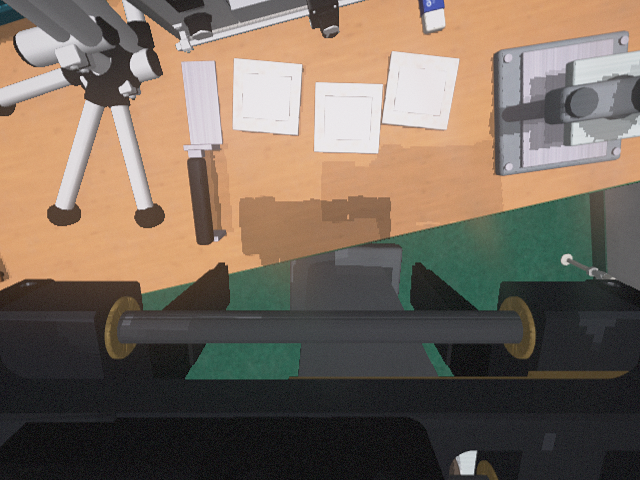

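The wrist picture shows plates A (266,97), B (348,117) and C (419,90), the lifter handle at (200,200) with its blade at (202,103), and the press at right. A tripod foot at (148,215) is close to the handle, so I approach with the fingers half closed.

>>> step_arm([
  {"slide": [0.003, -0.05, 0.03], "roll": 0},
  {"slide": [0.006, -0.1, 0.06], "roll": -0.01},
  {"slide": [0.0079, -0.1275, 0.1], "roll": -0.025},
  {"slide": [0.0079, -0.1275, 0.137], "roll": -0.025},
  {"slide": [0.0079, -0.1275, 0.137], "roll": -0.025},
], fingers=0.5)

```text
t: 13.0
eef_pos: [412.1, 219.0, 98.8]
tcp_rot: [3.14, 0.005, 0.057]
ft_force: [0.9, -0.5, -0.0]
opening: 0.535
grip_force: 0.0
```

```bash
python3 meas2.py w4; python3 -c "
from h import *
for n in ('lifter_grip','lifter_blade'):
    d=shot('wrist');print([(m['confidence'],m['uv'],at_z(d,m['uv'],41 if 'grip' in n else 0)) for m in mark_of('wrist',n)])"
```

```text
13.0 [412.05 218.98  98.76] [3.14 0.   0.06] [0.35 0.45 2.06 0.   0.64 1.86]
plate [625.  89.] z 11.0 (array([533.7,  22.3]), 76.7, 28.3, 'yaw deg 16.4')
plate [426.  82.] z 11.3 (array([525. , 153.6]), 71.4, 71.6, 'yaw deg -3.1')
plate [546. 119.] z 11.2 (array([506.2,  65.9]), 71.6, 71.8, 'yaw deg 0.2')
handle (array([424.7, 219.7]), 89.9, 16.0, 'yaw deg 3.4') 49.69628884912363
blade (array([517.9, 225. ]), 85.4, 35.8, 'yaw deg 3.1')
[(0.94, [317.7, 255.0], array([407.95721946, 221.36551847,  41.        ])), (0.66, [319.2, 92.0], array([513.03567188, 226.18831072,  41.        ]))]
[(0.91, [321.2, 94.2], array([518.71890573, 225.06312567,   0.        ]))]
```

>>> step_arm([
  {"slide": [0, 0, 0.03], "roll": 0},
  {"slide": [0, 0, 0.06], "roll": 0},
  {"slide": [-0.001, 0, 0.077], "roll": 0},
  {"slide": [-0.001, 0, 0.077], "roll": 0},
], fingers=0.5)

```text
t: 13.75
eef_pos: [412.5, 218.8, 23.7]
tcp_rot: [3.142, 0.0, 0.053]
ft_force: [-0.1, 0.2, 0.1]
opening: 0.499
grip_force: 0.0
```

>>> step_arm([
  {"slide": [0, 0, 0], "roll": 0},
  {"slide": [0, 0, 0], "roll": 0},
  {"slide": [0, 0, 0], "roll": 0},
  {"slide": [0, 0, 0], "roll": 0},
], fingers=0)

```text
t: 14.25
eef_pos: [412.5, 219.1, 23.9]
tcp_rot: [-3.141, -0.0, 0.053]
ft_force: [-0.4, 0.3, -0.5]
opening: 0.169
grip_force: 30.0
```

>>> step_arm([
  {"slide": [0, 0, -0.02], "roll": 0},
  {"slide": [0, 0, -0.05], "roll": 0},
  {"slide": [0, 0, -0.08], "roll": 0},
  {"slide": [0, 0, -0.08], "roll": 0},
], fingers=0)

```text
t: 14.75
eef_pos: [413.0, 219.4, 105.0]
tcp_rot: [-3.141, -0.003, 0.053]
ft_force: [0.2, 0.3, -1.6]
opening: 0.17
grip_force: 30.0
```

```bash
python3 meas2.py w5 | head -1
python3 - <<'E'
from h import *
np.set_printoptions(precision=1,suppress=True)
d=shot('wrist');P=cloud(d);Z=P[...,2];s=state();p=s['eef_pos'];y=s['tcp_rot'][2]
Q=(P-p)@np.array([[np.cos(y),np.sin(y),0],[-np.sin(y),np.cos(y),0],[0,0,1]]).T
m=(d['z_map']>0)&(Q[...,0]>55)&(Q[...,0]<170)&(abs(Q[...,1])<40)&(abs(Q[...,2]+21)<12)
print(m.sum(),rect(Q[m]),np.median(Q[m],0))
for lo,hi in((62,80),(80,110),(110,140),(140,155)):
    k=m&(Q[...,0]>lo)&(Q[...,0]<hi);print(lo,np.median(Q[k],0), Q[k][:,1].min(),Q[k][:,1].max())
print(s['eef_pos'],s['moment'],s['ft_force'])
d=shot('top');
for uv in [(365,343),(340,340),(395,335),(365,352),(350,310),(365,325)]: print(uv,by_depth(d,uv))
E
```

```text
14.75 [413.02 219.35 105.01] [-3.14 -0.    0.05] [0.35 0.43 2.05 0.   0.65 1.86]
11095 (array([100.5,   1. ]), 74.9, 36.2, 'yaw deg 0.0') [103.1   0.8 -20.2]
62 [ 71.8   0.7 -20.2] -17.103846761958447 18.98358670811341
80 [ 95.6   0.8 -20.2] -17.101273253255417 19.05763469232959
110 [124.1   0.8 -20.2] -17.046422644140176 19.14368291090013
  return _methods._mean(a, axis=axis, dtype=dtype,
  ret = ret.dtype.type(ret / rcount)
  return _methods._mean(a, axis=axis, dtype=dtype,
  ret = um.true_divide(
Traceback (most recent call last):
ValueError: zero-size array to reduction operation minimum which has no identity
```

Run:
```python
from h import *
np.set_printoptions(precision=1,suppress=True)
d=shot('top')
for uv in [(365,343),(340,335),(395,335),(365,352),(340,375),(365,325),(420,365)]: print(uv,by_depth(d,uv))
P=cloud(d);Z=P[...,2]
for x0 in range(240,400,20):
    m=(d['z_map']>0)&(P[...,0]>x0)&(P[...,0]<x0+20)&(abs(P[...,1]-20)<60);print(x0,np.percentile(Z[m],[5,50,95]))
```

```text
(365, 343) [272.3 102.6 770. ]
(340, 335) [279.  134.4 731.2]
(395, 335) [ 145.2 -135.2 -652.8]
(365, 352) [261.9 103.4 778.3]
(340, 375) [234.9 136.  785.7]
(365, 325) [ 182.3  -10.5 -752.6]
(420, 365) [ 120.4 -115.5    1.3]
240 [-757.8 -747.5  786.3]
260 [-761.7 -749.9 -741.2]
280 [-761.8 -750.1 -741. ]
300 [-758.2 -749.8 -738.7]
320 [-760.1 -750.1 -741.4]
340 [-757.7 -747.9    0.4]
360 [-750.3   -0.5    5.3]
380 [-4.2  0.   4.8]
```

>>> step_arm([
  {"slide": [-0.016, 0.042, 0], "roll": 0.025},
  {"slide": [-0.032, 0.085, 0], "roll": 0.05},
  {"slide": [-0.048, 0.13, 0], "roll": 0.075},
  {"slide": [-0.064, 0.175, 0], "roll": 0.1},
  {"slide": [-0.0767, 0.2118, 0], "roll": 0.125},
], fingers=0)

```text
t: 15.52
eef_pos: [345.9, 2.2, 102.8]
tcp_rot: [-3.141, 0.002, -0.073]
ft_force: [1.3, 0.8, -0.9]
opening: 0.165
grip_force: 30.0
```

>>> step_arm([
  {"slide": [0, 0, 0.02], "roll": 0},
  {"slide": [0, 0, 0.04], "roll": 0},
  {"slide": [0, 0, 0.055], "roll": 0},
  {"slide": [0, 0, 0.055], "roll": 0},
], fingers=0)

```text
t: 16.02
eef_pos: [346.0, 3.6, 47.3]
tcp_rot: [-3.141, 0.004, -0.072]
ft_force: [-0.1, 0.6, -1.3]
opening: 0.167
grip_force: 30.0
```

```bash
cat > meas3.py <<'E'
from h import *
import sys
np.set_printoptions(precision=2,suppress=True)
s=state();p=s['eef_pos'];y=s['tcp_rot'][2];print('t',s['t'],p,s['tcp_rot'],s['joints'],'F',s['ft_force'],'M',s['moment'])
d=shot('wrist',sys.argv[1]);C=cv2.cvtColor(d['color'],cv2.COLOR_RGB2HSV);P=cloud(d);Z=P[...,2]
ok=(d['z_map']>0)
Q=(P-p)@np.array([[np.cos(y),np.sin(y),0],[-np.sin(y),np.cos(y),0],[0,0,1]]).T
zr=[float(a) for a in sys.argv[2:4]] if len(sys.argv)>3 else (7,16)
white=ok&(C[...,1]<45)&(C[...,2]>150)&(Z>zr[0])&(Z<zr[1])&(P[...,0]<640)&(P[...,1]<250)
k=cv2.erode(white.astype(np.uint8),np.ones((5,5)))
n,L,S,ce=cv2.connectedComponentsWithStats(k)
for i in range(1,n):
    if S[i,4]>800:
        g=cv2.dilate((L==i).astype(np.uint8),np.ones((5,5)));v,u=np.nonzero(g);zz=np.median(Z[g>0])
        W=np.array([at_z(d,(a,b),zz) for a,b in zip(u,v)]);r=rect(W);c=np.r_[r[0],zz]-p
        print('plate',S[i,:4],'z %.1f'%zz,r,'in tool: ahead %.1f left %.1f dyaw %.1f'%(c[0]*np.cos(y)+c[1]*np.sin(y),-c[0]*np.sin(y)+c[1]*np.cos(y),float(r[3][9:])-np.degrees(y)))
m=ok&(Q[...,0]>55)&(Q[...,0]<170)&(abs(Q[...,1])<40)&(abs(Q[...,2]+21)<4)
if m.any(): print('blade in tool',rect(Q[m]),np.median(Q[m],0),'ends',np.percentile(Q[m][:,0],[0.5,99.5]))
E
python3 meas3.py w6
```

```text
t 16.025 [346.04   3.61  47.31] [-3.14  0.   -0.07] [-0.18  0.45  2.38  0.    0.31  1.46] F [-0.06  0.55 -1.3 ] M [-0.02  0.22 -0.02]
plate [ 0  0 82 20] z 11.4 (array([493. , 140.9]), 44.3, 9.7, 'yaw deg -4.2') in tool: ahead 136.7 left 147.5 dyaw 8.3
plate [117   0 138  51] z 11.4 (array([480.1,  65.6]), 72.8, 24.6, 'yaw deg -4.1') in tool: ahead 129.2 left 71.5 dyaw 8.2
blade in tool (array([99.5,  1. ]), 75.2, 36.1, 'yaw deg 0.1') [102.14   1.   -21.49] ends [ 62.36 136.37]
```

View pics/w6.png

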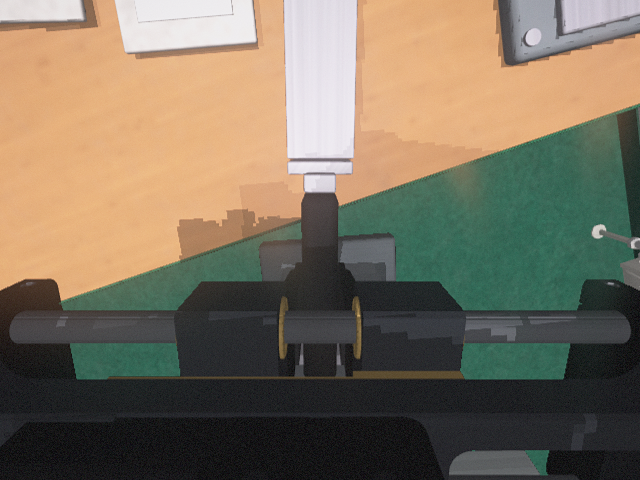

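Blade points at (320,80) and runs out of the frame at the top; plate B is at (190,25), clear of the blade, and the press corner is at (530,35). I'll lower and slide under C.

>>> step_arm([
  {"slide": [0, 0, 0.012], "roll": 0},
  {"slide": [0, 0, 0.0218], "roll": 0},
  {"slide": [0, 0, 0.0218], "roll": 0},
], fingers=0)

```text
t: 16.45
eef_pos: [346.8, 3.6, 26.5]
tcp_rot: [-3.141, 0.001, -0.072]
ft_force: [0.7, 0.8, -1.2]
opening: 0.166
grip_force: 30.0
```

>>> step_arm([
  {"slide": [0.01, 0, 0], "roll": 0},
  {"slide": [0.02, 0, 0], "roll": 0},
  {"slide": [0.03, 0, 0], "roll": 0},
  {"slide": [0.035, 0, 0], "roll": 0},
], fingers=0)

```text
t: 16.95
eef_pos: [382.8, 0.9, 26.9]
tcp_rot: [3.142, -0.001, -0.072]
ft_force: [-1.0, 0.1, -1.3]
opening: 0.166
grip_force: 30.0
```

```bash
python3 meas3.py w7
```

```text
t 16.95 [382.82   0.91  26.89] [ 3.14 -0.   -0.07] [-0.17  0.53  2.31  0.    0.3   1.47] F [-0.95  0.07 -1.29] M [-0.03  0.27 -0.03]
plate [ 0  0 68 88] z 11.5 (array([507.9, 134.9]), 35.0, 39.0, 'yaw deg -4.1') in tool: ahead 115.1 left 142.6 dyaw 8.2
plate [ 91   0 160 120] z 11.5 (array([497.6,  65.2]), 54.8, 71.4, 'yaw deg 0.0') in tool: ahead 109.9 left 72.4 dyaw 4.1
plate [248   0 148  39] z 11.3 (array([508.7,  -7.8]), 71.3, 17.0, 'yaw deg -4.1') in tool: ahead 126.2 left 0.4 dyaw 8.2
blade in tool (array([95.9,  0.7]), 79.7, 79.9, 'yaw deg 1.3') [ 92.68   0.98 -21.02] ends [ 62.   130.19]
```

>>> step_arm([
  {"slide": [0.01, 0, 0.0015], "roll": 0},
  {"slide": [0.02, 0, 0.0015], "roll": 0},
  {"slide": [0.03, 0, 0.0015], "roll": 0},
  {"slide": [0.04, 0, 0.0015], "roll": 0},
  {"slide": [0.0447, 0, 0.0015], "roll": 0},
], fingers=0)

```text
t: 17.62
eef_pos: [427.2, -2.3, 25.2]
tcp_rot: [-3.142, -0.0, -0.072]
ft_force: [-0.8, 0.5, -1.2]
opening: 0.165
grip_force: 30.0
```

>>> step_arm([
  {"slide": [0, 0, 0], "roll": 0},
  {"slide": [0, 0, -0.004], "roll": 0},
  {"slide": [0, 0, -0.008], "roll": 0},
  {"slide": [0, 0, -0.012], "roll": 0},
  {"slide": [0, 0, -0.02], "roll": 0},
], fingers=0)

```text
t: 18.25
eef_pos: [426.3, -2.2, 45.6]
tcp_rot: [-3.141, 0.0, -0.072]
ft_force: [0.9, 0.2, -1.2]
opening: 0.162
grip_force: 30.0
```

```bash
sed -i 's/r\[3\]\[9:\]/r[3][8:]/' meas3.py; python3 meas3.py w8 7 50
```

```text
t 18.25 [426.28  -2.21  45.63] [-3.14  0.   -0.07] [-0.16  0.51  2.2   0.    0.44  1.48] F [ 0.9   0.23 -1.2 ] M [-0.04  0.31 -0.01]
plate [120   0 275 199] z 27.1 (array([518.2,  22.8]), 91.8, 140.1, 'yaw deg 0.2') in tool: ahead 89.9 left 31.6 dyaw 4.3
plate [481   0  39  78] z 16.1 (array([ 542. , -103.3]), 38.6, 19.6, 'yaw deg 8.0') in tool: ahead 122.7 left -92.5 dyaw 12.1
plate [526   0  46  63] z 22.1 (array([ 541. , -121.7]), 23.9, 28.7, 'yaw deg -4.1') in tool: ahead 123.0 left -110.9 dyaw 0.0
plate [  0  41 103 134] z 11.6 (array([524.5, 147.9]), 61.7, 71.4, 'yaw deg -3.1') in tool: ahead 87.1 left 156.8 dyaw 1.0
plate [537 123 103  68] z 22.0 (array([ 481.9, -150.3]), 38.2, 55.6, 'yaw deg 6.1') in tool: ahead 66.1 left -143.7 dyaw 10.2
blade in tool (array([98.9,  0.4]), 72.4, 74.1, 'yaw deg -0.2') [101.48   4.05 -17.63] ends [ 61.99 135.27]
```

View pics/w8.png

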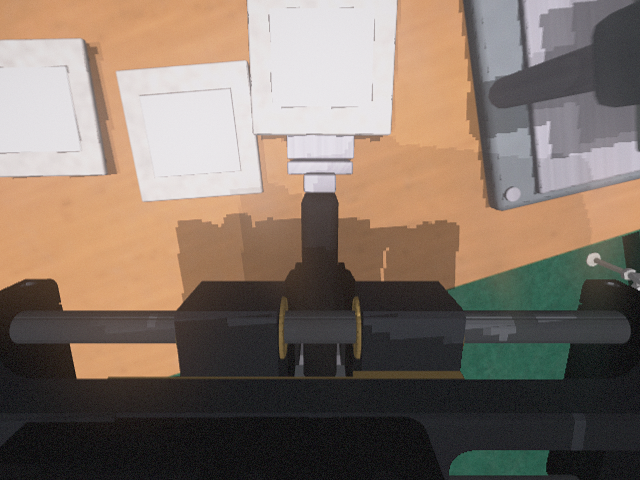

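Plate C (320,65) sits on the blade, just ahead of its base; B and A are untouched. I'll back off and then carry it sideways to the press mouth.

>>> step_arm([
  {"slide": [-0.01, 0, -0.006], "roll": 0},
  {"slide": [-0.027, 0, -0.012], "roll": 0},
  {"slide": [-0.045, 0, -0.018], "roll": 0},
  {"slide": [-0.063, 0, -0.018], "roll": 0},
  {"slide": [-0.075, 0, -0.018], "roll": 0},
], fingers=0)

```text
t: 18.92
eef_pos: [350.1, 3.3, 63.6]
tcp_rot: [-3.141, 0.0, -0.072]
ft_force: [0.2, -0.4, -1.0]
opening: 0.162
grip_force: 30.0
```

>>> step_arm([
  {"slide": [0.001, 0.012, 0], "roll": 0},
  {"slide": [0.002, 0.032, 0], "roll": 0},
  {"slide": [0.004, 0.055, 0], "roll": 0},
  {"slide": [0.006, 0.08, 0], "roll": -0.03},
  {"slide": [0.008, 0.1, 0], "roll": -0.06},
], fingers=0)

```text
t: 19.55
eef_pos: [352.9, -99.0, 63.2]
tcp_rot: [3.141, -0.001, -0.012]
ft_force: [0.9, 0.3, -2.1]
opening: 0.168
grip_force: 30.0
```

```bash
python3 meas3.py w9 35 60; python3 -c "
from h import *
mv([353.8,-191.9,63],.171)"
```

```text
t 19.55 [352.89 -98.98  63.24] [ 3.14 -0.   -0.01] [-0.45  0.43  2.32  0.    0.39  1.13] F [ 0.92  0.32 -2.13] M [-0.04  0.33 -0.  ]
plate [247   0 146 157] z 46.2 (array([451.7, -99.1]), 71.3, 73.1, 'yaw deg -0.6') in tool: ahead 98.8 left 1.0 dyaw 0.1
blade in tool (array([99.2,  1.1]), 74.4, 72.4, 'yaw deg 0.0') [100.34   5.25 -17.59] ends [ 62.08 135.47]
slide m [0.0012 0.0914 0.0003] roll -0.182 (other way 6.101) len 91
```

>>> step_arm([
  {"slide": [0, 0.015, 0], "roll": -0.04},
  {"slide": [0.0005, 0.035, 0], "roll": -0.08},
  {"slide": [0.001, 0.058, 0], "roll": -0.12},
  {"slide": [0.001, 0.08, 0], "roll": -0.16},
  {"slide": [0.0012, 0.0914, 0], "roll": -0.183},
], fingers=0)

```text
t: 20.23
eef_pos: [352.8, -190.2, 63.2]
tcp_rot: [3.141, -0.001, 0.171]
ft_force: [0.5, 0.2, -1.9]
opening: 0.166
grip_force: 30.0
```

>>> step_arm([
  {"slide": [0, 0, 0], "roll": 0},
  {"slide": [0, 0, 0], "roll": 0},
], fingers=0)

```text
t: 20.48
eef_pos: [352.4, -188.4, 63.2]
tcp_rot: [-3.141, 0.0, 0.17]
ft_force: [-0.6, 0.7, -1.6]
opening: 0.17
grip_force: 30.0
```

```bash
python3 meas3.py w10 35 60; python3 -c "
from h import *
mv([353.8,-191.9,63],.171);mv([417.8,-180.8,63],.171)"
```

```text
t 20.475 [ 352.41 -188.37   63.2 ] [-3.14  0.    0.17] [-0.66  0.45  2.24  0.    0.45  0.74] F [-0.64  0.68 -1.65] M [-0.01  0.28  0.04]
plate [248   0 146 156] z 46.1 (array([ 450. , -170.5]), 72.6, 71.4, 'yaw deg 9.7') in tool: ahead 99.2 left 1.1 dyaw -0.0
blade in tool (array([99.2,  1.2]), 72.4, 74.1, 'yaw deg -0.1') [101.37   4.68 -17.62] ends [ 62.28 135.63]
slide m [0.0007 0.0039 0.0002] roll -0.0 (other way 6.283) len 4
slide m [0.0657 0.0038 0.0002] roll -0.0 (other way 6.283) len 66
```

View pics/w10.png

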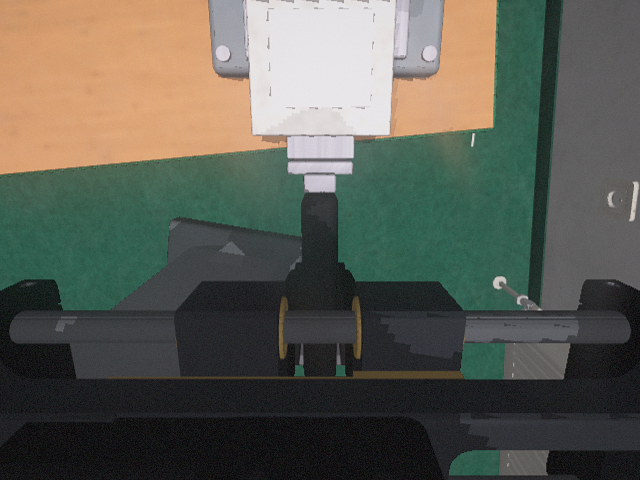

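```bash
cat > bed.py <<'E'
from h import *
np.set_printoptions(precision=2,suppress=True)
s=state();p=s['eef_pos'];y=s['tcp_rot'][2];print(p,y)
d=shot('wrist');P=cloud(d);Z=P[...,2]
Q=(P-p)@np.array([[np.cos(y),np.sin(y),0],[-np.sin(y),np.cos(y),0],[0,0,1]]).T
m=(d['z_map']>0)&(abs(Z-20)<6)&(abs(Q[...,1])<110)&(Q[...,0]>60)
q=Q[m]
for x in np.arange(100,180,6):
    k=abs(q[:,0]-x)<3
    if k.sum()>20: print(x,k.sum(),np.percentile(q[k,1],[1,99]),np.percentile(q[k,1],[1,99]).mean(),np.median(q[k,2])+p[2])
for l,r in ((-65,-48),(48,65)):
    k=(q[:,1]>l)&(q[:,1]<r);print('front edge',l,np.percentile(q[k,0],1) if k.any() else None)
m=(d['z_map']>0)&(abs(Q[...,2]+17)<3)&(abs(Q[...,1])<60);q=Q[m];print('carried: near edge',np.percentile(q[abs(abs(q[:,1])-27)<6][:,0],2),'sides',np.percentile(q[(q[:,0]>85)&(q[:,0]<130)][:,1],[1,99]))
E
python3 bed.py
```

```text
[ 352.44 -188.22   63.24] 0.17061127244517293
112 816 [-66.    62.02] -1.9925705992185954 15.727714500391983
118 999 [-66.38  62.21] -2.0817528657521365 17.32677161477848
124 939 [-66.4   62.43] -1.9846458313747206 16.526224025187133
130 987 [-66.34  62.45] -1.9417388601538903 16.411530403405678
136 1005 [-66.33  62.23] -2.0477531798696234 16.355865070135422
142 1013 [-66.33  62.36] -1.9876494754238507 16.33191794084842
148 180 [-66.33  62.55] -1.89034633425225 16.160809824352675
front edge -65 110.03233580653507
front edge 48 110.2513749292505
carried: near edge 75.05652090682536 sides [-33.93  36.19]
```

```bash
cat >> bed.py <<'E'
m=(d['z_map']>0)&(Q[...,0]>60);q=Q[m];zz=q[:,2]+p[2]
for l,r in ((-46.5,-40),(40,43),(-46,-42)):
    k=(q[:,1]>l)&(q[:,1]<r)&(zz>19.3)&(zz<25);print('bed front',l,k.sum(),np.percentile(q[k,0],[0.5,2,5]) if k.any() else None,np.median(zz[k]))
k=(zz>20)&(zz<24)&(q[:,0]>125);print('bed lateral',np.percentile(q[k,1],[0.5,1,2,98,99,99.5]))
E
python3 bed.py|tail -4
python3 - <<'E'
from h import *
d=shot('scene');P=cloud(d);Z=P[...,2]
R=np.array([[np.cos(.171),np.sin(.171)],[-np.sin(.171),np.cos(.171)]])
q=(P[...,:2]-[525.4,-162.2])@R.T
for lo,hi in((14,18.5),(19.5,24)):
    m=(d['z_map']>0)&(Z>lo)&(Z<hi)&(abs(q[...,0])<90)&(abs(q[...,1])<80)
    print(lo,m.sum(),np.percentile(q[m],[1,99],axis=0).round(1))
E
```

```text
bed front -46.5 685 [115.91 116.29 117.18] 22.13536581898463
bed front 40 123 [116.57 117.04 117.68] 22.156971528122206
bed front -46 428 [115.89 116.3  117.08] 22.09071149543264
bed lateral [-47.15 -46.99 -46.81  42.44  42.53  42.71]
14 341 [[-66.5 -66.4]
 [ 57.4  60.7]]
19.5 58 [[-59.9 -63.9]
 [ 12.4  59.1]]
```

>>> step_arm([
  {"slide": [0.01, 0.0033, 0], "roll": 0},
  {"slide": [0.026, 0.0033, 0], "roll": 0},
  {"slide": [0.042, 0.0033, 0], "roll": 0},
  {"slide": [0.056, 0.0033, 0], "roll": 0},
  {"slide": [0.0645, 0.0033, 0], "roll": 0},
], fingers=0)

```text
t: 21.3
eef_pos: [417.7, -180.5, 63.2]
tcp_rot: [-3.142, -0.0, 0.172]
ft_force: [-0.3, -0.2, -1.5]
opening: 0.168
grip_force: 30.0
```

>>> step_arm([
  {"slide": [0, 0, 0], "roll": 0},
  {"slide": [0, 0, 0.004], "roll": 0},
  {"slide": [0, 0, 0.008], "roll": 0},
  {"slide": [0, 0, 0.01], "roll": 0},
  {"slide": [0, 0, 0.01], "roll": 0},
], fingers=0)

```text
t: 21.92
eef_pos: [416.5, -180.9, 53.1]
tcp_rot: [-3.141, 0.0, 0.171]
ft_force: [0.6, -0.8, -2.3]
opening: 0.166
grip_force: 30.0
```

```bash
python3 bed.py | grep -v '^1'; python3 -c "
from h import *
s=state();print(s['t'],s['eef_pos'],s['tcp_rot'][2],s['ft_force'],s['moment'])"
```

```text
[ 416.47 -180.87   53.08] 0.17060629869903177
front edge -65 60.088473027535684
front edge 48 60.529655547810016
carried: near edge 74.03840022911105 sides [-57.68  58.91]
bed front -46.5 158 [60.24 60.28 60.83] 22.110618613318184
bed front 40 155 [60.23 60.25 60.8 ] 22.341001349982974
bed front -46 59 [60.25 60.39 60.82] 21.79700913761639
21.975 [ 416.54324926 -180.89130808   53.19130139] 0.170691182438085 [ 0.10541029  0.56755766 -1.08322989] [-0.06863644  0.31423472 -0.04045286]Traceback (most recent call last):
  File "bed.py", line 17, in <module>
    k=(zz>20)&(zz<24)&(q[:,0]>125);print('bed lateral',np.percentile(q[k,1],[0.5,1,2,98,99,99.5]))
                                                       ~~~~~~~~~~~~~^^^^^^^^^^^^^^^^^^^^^^^^^^^^^
    return _quantile_unchecked(
        a, q, axis, out, overwrite_input, method, keepdims, weights)
    return _ureduce(a,
                    func=_quantile_ureduce_func,
    ...<5 lines>...
                    overwrite_input=overwrite_input,
                    method=method)
    r = func(a, **kwargs)
    result = _quantile(arr,
                       quantiles=q,
    ...<2 lines>...
                       out=out,
                       weights=wgt)
    slices_having_nans = np.isnan(arr[-1, ...])
                                  ~~~^^^^^^^^^
IndexError: index -1 is out of bounds for axis 0 with size 0
```

>>> step_arm([
  {"slide": [0.0008, 0, 0.0015], "roll": 0},
  {"slide": [0.0008, 0, 0.003], "roll": 0},
  {"slide": [0.0008, 0, 0.0045], "roll": 0},
  {"slide": [0.0008, 0, 0.005], "roll": 0},
  {"slide": [0.0008, 0, 0.005], "roll": 0},
], fingers=0)

```text
t: 22.6
eef_pos: [417.4, -180.7, 48.2]
tcp_rot: [-3.141, -0.0, 0.171]
ft_force: [-1.0, -0.9, -1.8]
opening: 0.164
grip_force: 30.0
```

```bash
cat > bed.py <<'E'
from h import *
import sys
np.set_printoptions(precision=2,suppress=True)
s=state();p=s['eef_pos'];y=s['tcp_rot'][2];print('t',s['t'],p,y,s['ft_force'],s['moment'])
d=shot('wrist',sys.argv[1] if len(sys.argv)>1 else None);P=cloud(d)
Q=(P-p)@np.array([[np.cos(y),np.sin(y),0],[-np.sin(y),np.cos(y),0],[0,0,1]]).T
V=np.mgrid[:480,:640][0]
q=Q[(d['z_map']>0)&(V<240)];zz=q[:,2]+p[2]
def pc(k,i,a): return np.percentile(q[k,i],a) if k.sum()>10 else None
for l,r in ((-46.5,-40),(40,43)):
    print('bed front',pc((q[:,1]>l)&(q[:,1]<r)&(zz>19.3)&(zz<25),0,[0.5,2,5]))
k=(zz>20)&(zz<24)&(abs(q[:,1])<52)&(q[:,0]>pc((abs(q[:,1])<48)&(zz>20)&(zz<24),0,2)+4);print('bed lateral',pc(k,1,[0.5,2,98,99.5]))
h=np.histogram(zz[abs(q[:,1])<40],bins=np.arange(0,90,1));i=np.argsort(h[0])[::-1][:8];print('z peaks',[(int(h[1][j]),int(h[0][j])) for j in i])
tops=[float(a) for a in sys.argv[2:]]
for t in tops:
    k=(abs(zz-t)<2.2);print('top',t,'near edge',pc(k&(abs(abs(q[:,1])-27)<6),0,[1,3]),'sides',pc(k&(q[:,0]>pc(k&(abs(abs(q[:,1])-27)<6),0,3)+4),1,[1,99]),'zmed',np.median(zz[k]))
E
python3 bed.py w11 33; python3 - <<'E'
E
```

```text
t 22.6 [ 417.44 -180.71   48.24] 0.17084864355606366 [-0.98 -0.94 -1.75] [-0.    0.22 -0.02]
bed front [51.16 51.61 52.29]
bed front [51.15 51.43 52.3 ]
bed lateral [-43.28 -42.25  45.07  45.91]
z peaks [(83, 6312), (82, 4550), (0, 2280), (22, 1817), (84, 1404), (21, 1227), (27, 697), (74, 685)]Traceback (most recent call last):
  File "bed.py", line 16, in <module>
    k=(abs(zz-t)<2.2);print('top',t,'near edge',pc(k&(abs(abs(q[:,1])-27)<6),0,[1,3]),'sides',pc(k&(q[:,0]>pc(k&(abs(abs(q[:,1])-27)<6),0,3)+4),1,[1,99]),'zmed',np.median(zz[k]))
                                                                                                           ~~~~~~~~~~~~~~~~~~~~~~~~~~~~~~~~~^~
TypeError: unsupported operand type(s) for +: 'NoneType' and 'int'
```

View pics/w11.png

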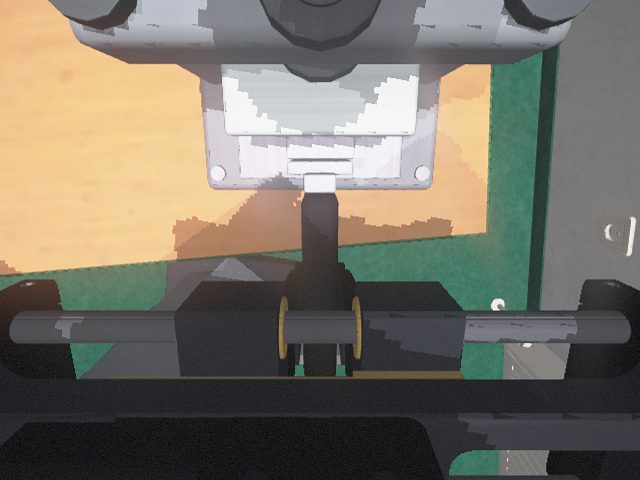

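The platen now covers the plate (320,95), with the blade neck at (320,180), centred on the bed between its screws at (218,174) and (422,174). I'll withdraw the blade.

>>> step_arm([
  {"slide": [-0.01, 0, 0], "roll": 0},
  {"slide": [-0.025, 0, 0], "roll": 0},
  {"slide": [-0.04, 0, 0], "roll": 0},
  {"slide": [-0.055, 0, 0], "roll": 0},
  {"slide": [-0.07, 0, 0], "roll": 0},
], fingers=0)

```text
t: 23.28
eef_pos: [347.3, -192.8, 48.3]
tcp_rot: [-3.142, -0.0, 0.171]
ft_force: [-0.7, 0.4, -0.9]
opening: 0.168
grip_force: 30.0
```

>>> step_arm([
  {"slide": [-0.012, 0, 0], "roll": 0},
  {"slide": [-0.02, 0, -0.02], "roll": 0},
  {"slide": [-0.02, 0, -0.05], "roll": 0},
  {"slide": [-0.02, 0, -0.06], "roll": 0},
  {"slide": [-0.02, 0, -0.06], "roll": 0},
], fingers=0)

```text
t: 23.9
eef_pos: [328.8, -196.2, 108.4]
tcp_rot: [3.141, -0.001, 0.171]
ft_force: [-0.3, 0.0, -1.1]
opening: 0.163
grip_force: 30.0
```

```bash
sed -i 's/^for t in tops:/for t in tops:\n  try:/; s/^    k=(abs(zz-t)/      k=(abs(zz-t)/' bed.py; echo '  except Exception as e: print(e)' >> bed.py; python3 bed.py w12 33; python3 meas3.py w12 27 40; python3 meas3.py w12b
```

```text
t 23.9 [ 328.81 -196.21  108.38] 0.17086519932393607 [-0.3   0.02 -1.12] [-0.1   0.22  0.01]
bed front [140.66 140.88 141.46]
bed front [140.68 140.92 141.46]
bed lateral [-42.86 -42.25  45.66  46.31]
z peaks [(87, 5847), (86, 2975), (88, 1982), (0, 1025), (22, 774), (21, 541), (1, 316), (23, 229)]
unsupported operand type(s) for +: 'NoneType' and 'int'
t 23.95 [ 328.62 -195.98  107.87] [ 3.14 -0.    0.17] [-0.71  0.34  2.24  0.    0.56  0.69] F [ 0.12 -0.23 -1.85] M [0.01 0.2  0.  ]
blade in tool (array([100. ,   1.4]), 75.4, 36.1, 'yaw deg 0.1') [102.55   1.28 -21.09] ends [ 62.76 136.8 ]
t 24.0 [ 328.51 -195.84  107.6 ] [-3.14  0.    0.17] [-0.71  0.34  2.24  0.    0.56  0.69] F [ 0.26  0.5  -1.64] M [-0.02  0.26  0.05]
blade in tool (array([99.8,  1.3]), 75.2, 36.1, 'yaw deg 0.1') [102.52   1.27 -21.13] ends [ 62.76 136.84]
```

View pics/w12.png

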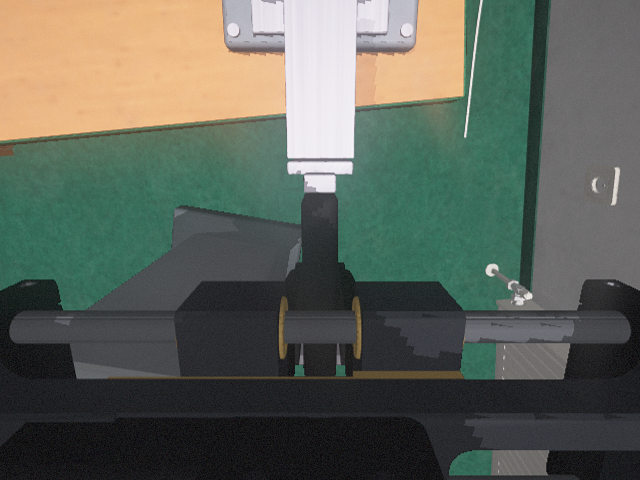

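>>> step_arm([
  {"slide": [0.007, -0.052, 0], "roll": 0.03},
  {"slide": [0.014, -0.104, 0], "roll": 0.06},
  {"slide": [0.021, -0.156, 0], "roll": 0.1},
  {"slide": [0.028, -0.208, 0], "roll": 0.14},
  {"slide": [0.0337, -0.2584, 0], "roll": 0.167},
], fingers=0)

```text
t: 24.68
eef_pos: [317.6, 66.0, 107.7]
tcp_rot: [-3.141, 0.001, 0.003]
ft_force: [0.7, -1.1, -0.4]
opening: 0.174
grip_force: 30.0
```

>>> step_arm([
  {"slide": [0, 0, 0.02], "roll": 0},
  {"slide": [0, 0, 0.045], "roll": 0},
  {"slide": [0, 0, 0.06], "roll": 0},
  {"slide": [0, 0, 0.06], "roll": 0},
  {"slide": [0, 0, 0.06], "roll": 0},
], fingers=0)

```text
t: 25.3
eef_pos: [318.0, 64.4, 48.3]
tcp_rot: [-3.142, 0.001, 0.004]
ft_force: [-0.3, 0.8, -1.0]
opening: 0.166
grip_force: 30.0
```

```bash
python3 meas3.py w13;python3 -c "
from h import *
mv([317.7,64.6,25.3],.004)
d=shot('scene');P=cloud(d);Z=P[...,2]
R=np.array([[np.cos(.171),np.sin(.171)],[-np.sin(.171),np.cos(.171)]])
q=(P[...,:2]-[525.4,-162.2])@R.T
m=(d['z_map']>0)&(Z>25)&(Z<55)&(abs(q[...,0])<50)&(abs(q[...,1])<50)
print(np.histogram(Z[m],bins=np.arange(25,56,3)));k=m&(Z>27)&(Z<36);print(np.percentile(q[k],[2,50,98],axis=0).round(1))"
```

```text
t 25.3 [317.96  64.37  48.34] [-3.14  0.    0.  ] [-0.    0.44  2.43  0.    0.27  1.56] F [-0.3   0.79 -1.  ] M [-0.03  0.23 -0.01]
blade in tool (array([99.6,  1.1]), 75.2, 36.1, 'yaw deg 0.1') [102.32   1.06 -21.14] ends [ 62.54 136.56]
slide m [-0.0005 -0.0003  0.0233] roll -0.0 (other way 6.283) len 23
(array([ 11, 101, 526,  85,   7,   4,   4,   3,   3,   3]), array([25, 28, 31, 34, 37, 40, 43, 46, 49, 52, 55]))
[[-35.7 -37.1]
 [ -9.6  -5.1]
 [ 30.2  33.2]]
```

>>> step_arm([
  {"slide": [0, 0, 0.012], "roll": 0},
  {"slide": [0, 0, 0.023], "roll": 0},
  {"slide": [0, 0, 0.023], "roll": 0},
  {"slide": [0.012, 0, 0.023], "roll": 0},
  {"slide": [0.024, 0, 0.023], "roll": 0},
], fingers=0)

```text
t: 26.02
eef_pos: [343.5, 64.5, 25.8]
tcp_rot: [-3.142, -0.002, 0.004]
ft_force: [0.2, -0.2, -0.7]
opening: 0.166
grip_force: 30.0
```

```bash
python3 meas3.py w14; python3 -c "
from h import *
mv([397.7,64.9,25.3],.004)"
```

```text
t 26.025 [343.5   64.46  25.8 ] [-3.14 -0.    0.  ] [-0.    0.51  2.39  0.    0.23  1.56] F [ 0.17 -0.16 -0.71] M [-0.04  0.25 -0.  ]
plate [247   0 149  19] z 11.2 (array([473.8,  65.6]), 8.3, 71.3, 'yaw deg 0.2') in tool: ahead 130.3 left 0.6 dyaw -0.0
blade in tool (array([96.6,  0. ]), 83.2, 80.0, 'yaw deg 0.0') [ 97.2    1.07 -21.16] ends [ 57.58 128.86]
slide m [ 0.0524 -0.0003  0.0005] roll -0.0 (other way 6.283) len 52
```

>>> step_arm([
  {"slide": [0.012, 0, 0.0005], "roll": 0},
  {"slide": [0.024, 0, 0.0005], "roll": 0},
  {"slide": [0.036, 0, 0.0005], "roll": 0},
  {"slide": [0.048, 0, 0.0005], "roll": 0},
  {"slide": [0.055, 0, 0.0005], "roll": 0},
], fingers=0)

```text
t: 26.7
eef_pos: [397.9, 64.7, 24.7]
tcp_rot: [-3.142, -0.0, 0.004]
ft_force: [0.6, 0.1, -1.0]
opening: 0.168
grip_force: 30.0
```

>>> step_arm([
  {"slide": [0, 0, 0], "roll": 0},
  {"slide": [0, 0, -0.004], "roll": 0},
  {"slide": [0, 0, -0.012], "roll": 0},
  {"slide": [0, 0, -0.025], "roll": 0},
  {"slide": [0, 0, -0.035], "roll": 0},
], fingers=0)

```text
t: 27.32
eef_pos: [396.9, 64.7, 60.7]
tcp_rot: [-3.142, -0.0, 0.004]
ft_force: [-0.4, -0.1, -1.9]
opening: 0.163
grip_force: 30.0
```

```bash
cat > carry.py <<'E'
from h import *
np.set_printoptions(precision=2,suppress=True)
s=state();p=s['eef_pos'];y=s['tcp_rot'][2];print('t',s['t'],p,y,s['ft_force'],s['moment'])
d=shot('wrist');P=cloud(d)
Q=(P-p)@np.array([[np.cos(y),np.sin(y),0],[-np.sin(y),np.cos(y),0],[0,0,1]]).T
V=np.mgrid[:480,:640][0]
q=Q[(d['z_map']>0)&(V<240)&(abs(Q[...,2]+17)<2.5)&(abs(Q[...,1])<60)]
for a in (-28,28): print('near edge at',a,np.percentile(q[abs(q[:,1]-a)<4][:,0],1))
e=np.percentile(q[abs(abs(q[:,1])-28)<4][:,0],1);print('sides',np.percentile(q[q[:,0]>e+4][:,1],[1,99]),'z',np.median(q[:,2]))
E
python3 carry.py; python3 meas3.py w15 7 16
```

```text
t 27.325 [396.87  64.68  60.67] 0.0038666688386097547 [-0.43 -0.13 -1.86] [-0.08  0.31  0.05]
near edge at -28 74.36753250286353
near edge at 28 74.35966614297834
sides [-34.37  35.77] z -16.947349406757343
t 27.375 [397.27  64.7   61.47] [-3.14 -0.    0.  ] [-0.    0.46  2.24  0.    0.44  1.56] F [ 0.27 -0.24 -1.45] M [-0.07  0.28 -0.01]
plate [105   0 125 106] z 11.5 (array([517.4, 153.2]), 71.3, 57.2, 'yaw deg -3.0') in tool: ahead 120.5 left 88.0 dyaw -3.2
blade in tool (array([99. ,  0.7]), 73.9, 72.2, 'yaw deg 0.1') [ 97.95   5.74 -17.56] ends [ 62.6  135.49]
```

>>> step_arm([
  {"slide": [-0.01, 0.008, -0.004], "roll": 0},
  {"slide": [-0.022, 0.022, -0.008], "roll": 0},
  {"slide": [-0.034, 0.042, -0.009], "roll": 0},
  {"slide": [-0.042, 0.066, -0.009], "roll": 0},
  {"slide": [-0.0433, 0.092, -0.009], "roll": 0},
], fingers=0)

```text
t: 28.05
eef_pos: [352.6, -28.2, 68.7]
tcp_rot: [-3.141, 0.001, 0.004]
ft_force: [-0.9, -0.4, -1.3]
opening: 0.166
grip_force: 30.0
```

>>> step_arm([
  {"slide": [0, 0.03, 0], "roll": -0.03},
  {"slide": [0, 0.062, 0], "roll": -0.065},
  {"slide": [-0.0005, 0.095, 0], "roll": -0.1},
  {"slide": [-0.0007, 0.125, 0], "roll": -0.135},
  {"slide": [-0.0007, 0.148, 0], "roll": -0.157},
], fingers=0)

```text
t: 28.68
eef_pos: [352.9, -176.6, 68.6]
tcp_rot: [-3.141, 0.001, 0.161]
ft_force: [-0.7, 0.5, -0.6]
opening: 0.166
grip_force: 30.0
```

>>> step_arm([
  {"slide": [0, 0.01, 0], "roll": -0.006},
  {"slide": [0, 0.0155, 0], "roll": -0.01},
  {"slide": [0, 0.0155, 0], "roll": -0.01},
  {"slide": [0, 0.0155, 0], "roll": -0.01},
], fingers=0)

```text
t: 29.18
eef_pos: [356.3, -190.2, 68.8]
tcp_rot: [-3.141, 0.0, 0.172]
ft_force: [-0.4, -0.4, -2.1]
opening: 0.165
grip_force: 30.0
```

```bash
python3 carry.py; python3 bed.py|head -4; python3 -c "
from h import *
mv([417.8,-180.8,69],.171)"
```

```text
t 29.175 [ 356.3  -190.16   68.75] 0.17150154807566986 [-0.45 -0.39 -2.07] [-0.04  0.26 -0.02]
near edge at -28 74.54700236130522
near edge at 28 74.53030146922193
sides [-34.14  36.01] z -17.042538469668536
t 29.225 [ 356.37 -190.22   68.77] 0.17157074666206507 [-0.04  0.33 -1.95] [-0.09  0.33 -0.05]
bed front [112.67 113.17 114.11]
bed front [112.54 113.09 114.09]
bed lateral [-44.45 -44.27  45.07  45.29]
slide m [ 0.0621  0.0011 -0.0002] roll 0.001 (other way -6.283) len 62
```

>>> step_arm([
  {"slide": [0.01, 0.0008, 0], "roll": 0},
  {"slide": [0.026, 0.0008, 0], "roll": 0},
  {"slide": [0.042, 0.0008, 0], "roll": 0},
  {"slide": [0.055, 0.0008, 0], "roll": 0},
  {"slide": [0.0618, 0.0008, 0], "roll": 0},
], fingers=0)

```text
t: 29.9
eef_pos: [418.4, -180.7, 68.7]
tcp_rot: [-3.141, -0.0, 0.172]
ft_force: [0.7, -0.1, -2.1]
opening: 0.169
grip_force: 30.0
```

>>> step_arm([
  {"slide": [0, 0, 0], "roll": 0},
  {"slide": [0, 0, 0.002], "roll": 0},
  {"slide": [0, 0, 0.004], "roll": 0},
  {"slide": [0, 0, 0.006], "roll": 0},
  {"slide": [0, 0, 0.006], "roll": 0},
], fingers=0)

```text
t: 30.52
eef_pos: [417.3, -181.1, 62.6]
tcp_rot: [-3.141, 0.0, 0.171]
ft_force: [0.2, 0.4, -2.3]
opening: 0.168
grip_force: 30.0
```

```bash
python3 bed.py|head -4; python3 -c "
from h import *
mv([417.8,-180.8,59],.171)
s=state();print(s['eef_pos'],s['tcp_rot'])"
```

```text
t 30.525 [ 417.3  -181.11   62.61] 0.17064525923446316 [ 0.17  0.36 -2.26] [-0.07  0.33 -0.04]
bed front [51.59 51.7  52.79]
bed front [51.51 51.65 52.68]
bed lateral [-43.12 -42.1   45.5   46.37]
slide m [ 0.0005 -0.0002  0.0037] roll -0.0 (other way 6.283) len 4
[ 417.36092803 -181.12837504   62.69517127] [-3.14140159e+00  9.34866039e-05  1.70712050e-01]
```

>>> step_arm([
  {"slide": [0.0005, -0.0005, 0.0012], "roll": 0},
  {"slide": [0.0005, -0.0005, 0.0024], "roll": 0},
  {"slide": [0.0005, -0.0005, 0.0036], "roll": 0},
  {"slide": [0.0005, -0.0005, 0.0036], "roll": 0},
  {"slide": [0.0005, -0.0005, 0.0036], "roll": 0},
], fingers=0)

```text
t: 31.2
eef_pos: [417.9, -180.5, 59.2]
tcp_rot: [-3.142, -0.0, 0.171]
ft_force: [0.2, 0.1, -1.8]
opening: 0.165
grip_force: 30.0
```

```bash
python3 bed.py|head -1
```

```text
t 31.2 [ 417.9  -180.51   59.19] 0.17087121006201844 [ 0.17  0.12 -1.76] [-0.    0.2   0.03]
```

>>> step_arm([
  {"slide": [-0.01, 0, 0], "roll": 0},
  {"slide": [-0.025, 0, 0], "roll": 0},
  {"slide": [-0.04, 0, 0], "roll": 0},
  {"slide": [-0.055, 0, 0], "roll": 0},
  {"slide": [-0.07, 0, 0], "roll": 0},
], fingers=0)

```text
t: 31.88
eef_pos: [347.8, -192.6, 59.2]
tcp_rot: [-3.142, -0.0, 0.171]
ft_force: [-0.6, -1.7, -1.6]
opening: 0.166
grip_force: 30.0
```

>>> step_arm([
  {"slide": [-0.012, 0, 0], "roll": 0},
  {"slide": [-0.02, 0, -0.02], "roll": 0},
  {"slide": [-0.02, 0, -0.04], "roll": 0},
  {"slide": [-0.02, 0, -0.05], "roll": 0},
  {"slide": [-0.02, 0, -0.05], "roll": 0},
], fingers=0)

```text
t: 32.5
eef_pos: [329.3, -196.0, 109.5]
tcp_rot: [3.141, -0.001, 0.171]
ft_force: [-0.6, -0.9, -1.3]
opening: 0.164
grip_force: 30.0
```

>>> step_arm([
  {"slide": [0.009, -0.045, 0], "roll": 0},
  {"slide": [0.018, -0.09, 0], "roll": 0},
  {"slide": [0.026, -0.135, 0], "roll": 0},
  {"slide": [0.034, -0.176, 0], "roll": 0},
], fingers=0)

```text
t: 33.0
eef_pos: [332.3, -15.1, 108.6]
tcp_rot: [-3.141, 0.001, 0.171]
ft_force: [0.7, -0.0, -1.1]
opening: 0.169
grip_force: 30.0
```

>>> step_arm([
  {"slide": [0.009, -0.045, 0], "roll": 0.05},
  {"slide": [0.018, -0.09, 0], "roll": 0.1},
  {"slide": [0.026, -0.135, 0], "roll": 0.16},
  {"slide": [0.0345, -0.176, 0], "roll": 0.225},
  {"slide": [0.0345, -0.176, 0], "roll": 0.225},
], fingers=0)

```text
t: 33.62
eef_pos: [336.4, 164.6, 108.5]
tcp_rot: [3.142, 0.001, -0.05]
ft_force: [0.1, -0.4, -2.0]
opening: 0.169
grip_force: 30.0
```

>>> step_arm([
  {"slide": [0, 0, 0.02], "roll": 0},
  {"slide": [0, 0, 0.045], "roll": 0},
  {"slide": [0, 0, 0.06], "roll": 0},
  {"slide": [0, 0, 0.06], "roll": 0},
  {"slide": [0, 0, 0.06], "roll": 0},
], fingers=0)

```text
t: 34.25
eef_pos: [336.9, 162.3, 49.4]
tcp_rot: [-3.142, 0.0, -0.054]
ft_force: [-0.3, -0.3, -0.9]
opening: 0.168
grip_force: 30.0
```

```bash
cat > chk.py <<'E'
from h import *
import sys
d=shot('scene',sys.argv[1]);P=cloud(d);Z=P[...,2]
R=np.array([[np.cos(.171),np.sin(.171)],[-np.sin(.171),np.cos(.171)]])
q=(P[...,:2]-[525.4,-162.2])@R.T
m=(d['z_map']>0)&(Z>25)&(Z<70)&(abs(q[...,0])<50)&(abs(q[...,1])<50)
print(np.histogram(Z[m],bins=np.arange(25,71,3)))
for t in (33,44,55):
    k=m&(abs(Z-t)<3.5)
    if k.sum()>20: print(t,k.sum(),np.percentile(q[k],[1,50,99],axis=0).round(1))
E
python3 chk.py s2; python3 meas3.py w16;python3 -c "
from h import *
mv([336.8,163,25.3],-.054)"
```

```text
(array([  7,  52, 152,  18,  13, 185, 346,  19,   4,   1,   5,   3,   5,
         2,   6]), array([25, 28, 31, 34, 37, 40, 43, 46, 49, 52, 55, 58, 61, 64, 67, 70]))
33 203 [[-36.9 -37.9]
 [-29.9  -7.3]
 [ 33.8  49.1]]
44 542 [[-36.1 -37.4]
 [-15.7  -6.9]
 [ 32.4  47.5]]
t 34.3 [337.04 162.45  49.58] [-3.14 -0.   -0.05] [0.27 0.47 2.32 0.   0.36 1.9 ] F [-0.13  0.01 -1.57] M [-0.06  0.25 -0.05]
blade in tool (array([99.6,  1. ]), 75.4, 36.2, 'yaw deg 0.1') [102.19   1.   -21.05] ends [ 62.46 136.5 ]
slide m [-0.0003 -0.0004  0.0244] roll -0.0 (other way 6.283) len 24
```

Two plates are stacked and aligned. Now plate A.

>>> step_arm([
  {"slide": [0, -0.0003, 0.012], "roll": 0},
  {"slide": [0, -0.0003, 0.024], "roll": 0},
  {"slide": [0, -0.0003, 0.024], "roll": 0},
  {"slide": [0.012, -0.0003, 0.024], "roll": 0},
  {"slide": [0.024, -0.0003, 0.024], "roll": 0},
], fingers=0)

```text
t: 34.98
eef_pos: [362.3, 161.8, 25.7]
tcp_rot: [-3.141, -0.002, -0.054]
ft_force: [0.8, 0.1, -0.8]
opening: 0.169
grip_force: 30.0
```

```bash
python3 meas3.py w17; python3 -c "
from h import *
mv([416.7,158.7,25.3],-.054)"
```

```text
t 34.975 [362.28 161.81  25.75] [-3.14 -0.   -0.05] [0.25 0.54 2.28 0.   0.32 1.88] F [ 0.78  0.12 -0.85] M [-0.05  0.22 -0.02]
plate [248   0 148  18] z 11.2 (array([492.5, 155.1]), 71.1, 7.9, 'yaw deg -3.1') in tool: ahead 130.4 left 0.3 dyaw -0.0
blade in tool (array([96.7,  0. ]), 80.0, 82.6, 'yaw deg -0.0') [ 97.09   1.52 -21.2 ] ends [ 57.03 129.12]
slide m [0.0528 0.0003 0.0004] roll -0.0 (other way 6.283) len 53
```

>>> step_arm([
  {"slide": [0.012, 0.0005, 0.0005], "roll": 0},
  {"slide": [0.024, 0.0005, 0.0005], "roll": 0},
  {"slide": [0.036, 0.0005, 0.0005], "roll": 0},
  {"slide": [0.048, 0.0005, 0.0005], "roll": 0},
  {"slide": [0.055, 0.0005, 0.0005], "roll": 0},
], fingers=0)

```text
t: 35.65
eef_pos: [416.6, 158.2, 24.7]
tcp_rot: [-3.141, -0.0, -0.054]
ft_force: [0.4, -0.2, -1.8]
opening: 0.166
grip_force: 30.0
```

>>> step_arm([
  {"slide": [0, 0, 0], "roll": 0},
  {"slide": [0, 0, -0.004], "roll": 0},
  {"slide": [0, 0, -0.012], "roll": 0},
  {"slide": [0, 0, -0.03], "roll": 0},
  {"slide": [0, 0, -0.05], "roll": 0},
], fingers=0)

```text
t: 36.28
eef_pos: [415.3, 158.2, 75.6]
tcp_rot: [3.142, 0.0, -0.054]
ft_force: [0.2, -0.2, -1.0]
opening: 0.169
grip_force: 30.0
```

```bash
python3 carry.py; python3 -c "
from h import *
mv([350,130,79],-.054);mv([353.8,-191.9,79],-.054)"
```

```text
t 36.275 [415.3  158.25  75.6 ] -0.05394604824015903 [ 0.17 -0.19 -1.04] [-0.02  0.25  0.03]
near edge at -28 74.75657738139476
near edge at 28 74.75191331664277
sides [-34.    36.18] z -17.02875063712726
slide m [-0.0645  0.032  -0.0014] roll 0.0 (other way -6.283) len 72
slide m [-0.0434  0.3532 -0.0014] roll 0.0 (other way -6.283) len 356
```

>>> step_arm([
  {"slide": [-0.012, 0.008, -0.001], "roll": 0},
  {"slide": [-0.028, 0.02, -0.002], "roll": 0},
  {"slide": [-0.045, 0.035, -0.0024], "roll": 0},
  {"slide": [-0.057, 0.052, -0.0024], "roll": 0},
  {"slide": [-0.062, 0.072, -0.0024], "roll": 0},
], fingers=0)

```text
t: 36.95
eef_pos: [347.8, 89.1, 76.6]
tcp_rot: [3.141, 0.002, -0.054]
ft_force: [0.6, -0.6, -1.5]
opening: 0.167
grip_force: 30.0
```

>>> step_arm([
  {"slide": [0.001, 0.026, 0], "roll": 0},
  {"slide": [0.003, 0.056, 0], "roll": 0},
  {"slide": [0.005, 0.088, 0], "roll": 0},
  {"slide": [0.007, 0.12, 0], "roll": 0},
  {"slide": [0.01, 0.152, 0], "roll": 0},
], fingers=0)

```text
t: 37.58
eef_pos: [350.2, -63.3, 76.6]
tcp_rot: [-3.141, 0.001, -0.054]
ft_force: [-0.2, 0.0, -2.2]
opening: 0.161
grip_force: 30.0
```

>>> step_arm([
  {"slide": [0.002, 0.03, 0], "roll": -0.04},
  {"slide": [0.004, 0.062, 0], "roll": -0.09},
  {"slide": [0.006, 0.092, 0], "roll": -0.14},
  {"slide": [0.008, 0.116, 0], "roll": -0.19},
  {"slide": [0.0086, 0.1292, 0], "roll": -0.225},
], fingers=0)

```text
t: 38.2
eef_pos: [352.0, -192.6, 76.4]
tcp_rot: [-3.141, 0.001, 0.171]
ft_force: [0.8, -0.2, -1.4]
opening: 0.166
grip_force: 30.0
```

>>> step_arm([
  {"slide": [0, 0, 0], "roll": 0},
  {"slide": [0, 0, 0], "roll": 0},
  {"slide": [0, 0, 0], "roll": 0},
], fingers=0)

```text
t: 38.58
eef_pos: [353.0, -191.4, 77.0]
tcp_rot: [-3.141, 0.0, 0.171]
ft_force: [-0.2, 0.1, -2.4]
opening: 0.164
grip_force: 30.0
```

```bash
python3 carry.py; python3 bed.py|head -4; python3 -c "
from h import *
mv([417.8,-180.8,78],.171)"
```

```text
t 38.575 [ 352.99 -191.39   76.97] 0.1711643662464688 [-0.19  0.11 -2.43] [-0.    0.31 -0.01]
near edge at -28 75.5604598932877
near edge at 28 75.54728327795722
sides [-33.3   36.83] z -17.009011825883086
t 38.625 [ 353.11 -191.49   77.01] 0.17130680371360807 [ 0.82 -0.27 -1.82] [-0.07  0.23  0.01]
bed front [116.19 116.56 117.57]
bed front None
bed lateral [-43.76 -43.6   45.93  46.14]
slide m [ 0.0655  0.0004 -0.0009] roll 0.0 (other way -6.283) len 66
```

>>> step_arm([
  {"slide": [0.01, 0.0005, -0.001], "roll": 0},
  {"slide": [0.026, 0.0005, -0.001], "roll": 0},
  {"slide": [0.042, 0.0005, -0.001], "roll": 0},
  {"slide": [0.056, 0.0005, -0.001], "roll": 0},
  {"slide": [0.0643, 0.0005, -0.001], "roll": 0},
], fingers=0)

```text
t: 39.3
eef_pos: [417.7, -181.3, 77.9]
tcp_rot: [-3.142, -0.0, 0.172]
ft_force: [-0.4, -0.8, -2.6]
opening: 0.166
grip_force: 30.0
```

>>> step_arm([
  {"slide": [0, 0, 0], "roll": 0},
  {"slide": [0, 0, 0.002], "roll": 0},
  {"slide": [0, 0, 0.004], "roll": 0},
  {"slide": [0, 0, 0.0045], "roll": 0},
  {"slide": [0, 0, 0.0045], "roll": 0},
], fingers=0)

```text
t: 39.92
eef_pos: [416.6, -181.7, 73.5]
tcp_rot: [-3.141, 0.0, 0.171]
ft_force: [-0.4, -0.0, -2.1]
opening: 0.163
grip_force: 30.0
```

```bash
python3 bed.py|head -4; python3 -c "
from h import *
mv([416.8,-181,70.2],.171)"
```

```text
t 39.925 [ 416.59 -181.72   73.54] 0.17057827515419555 [-0.41 -0.   -2.13] [-0.05  0.27  0.02]
bed front [51.94 52.6  53.3 ]
bed front [51.8  52.51 53.19]
bed lateral [-48.05 -41.84  46.05  46.89]
slide m [ 0.0003 -0.0007  0.0034] roll -0.0 (other way 6.283) len 3
```

>>> step_arm([
  {"slide": [0, -0.0004, 0.0012], "roll": 0},
  {"slide": [0, -0.0004, 0.0024], "roll": 0},
  {"slide": [0, -0.0004, 0.0034], "roll": 0},
  {"slide": [0, -0.0004, 0.0034], "roll": 0},
  {"slide": [0, -0.0004, 0.0034], "roll": 0},
], fingers=0)

```text
t: 40.6
eef_pos: [416.7, -181.3, 70.2]
tcp_rot: [-3.142, -0.0, 0.171]
ft_force: [-0.2, -0.3, -1.1]
opening: 0.166
grip_force: 30.0
```

>>> step_arm([
  {"slide": [-0.01, 0, 0], "roll": 0},
  {"slide": [-0.025, 0, 0], "roll": 0},
  {"slide": [-0.04, 0, 0], "roll": 0},
  {"slide": [-0.055, 0, 0], "roll": 0},
  {"slide": [-0.07, 0, 0], "roll": 0},
], fingers=0)

```text
t: 41.22
eef_pos: [346.5, -193.4, 70.2]
tcp_rot: [-3.142, -0.0, 0.171]
ft_force: [-0.6, 0.2, -1.0]
opening: 0.163
grip_force: 30.0
```

>>> step_arm([
  {"slide": [-0.012, 0, 0], "roll": 0},
  {"slide": [-0.02, 0, -0.02], "roll": 0},
  {"slide": [-0.02, 0, -0.04], "roll": 0},
  {"slide": [-0.02, 0, -0.05], "roll": 0},
  {"slide": [-0.02, 0, -0.05], "roll": 0},
], fingers=0)

```text
t: 41.85
eef_pos: [328.0, -196.8, 120.4]
tcp_rot: [3.141, -0.001, 0.171]
ft_force: [-0.4, 0.2, -0.8]
opening: 0.169
grip_force: 30.0
```

```bash
python3 chk.py s3; python3 -c "
from h import *
import cv2
im=cv2.imread('pics/s3.png')[230:380,380:540];cv2.imwrite('pics/s3c.png',cv2.resize(im,None,fx=4,fy=4,interpolation=cv2.INTER_CUBIC))
s=state();print(s['eef_pos'],s['tcp_rot'],s['t'])"
```

```text
(array([ 4, 36, 90, 13,  4, 49, 56,  3,  7, 41, 21,  0,  0,  0,  1]), array([25, 28, 31, 34, 37, 40, 43, 46, 49, 52, 55, 58, 61, 64, 67, 70]))
33 133 [[-36.9 -37.5]
 [-30.1 -24.4]
 [ 35.5   2.8]]
44 100 [[-38.3 -37.8]
 [-30.5 -21.6]
 [ 33.1  -1. ]]
55 65 [[-37.4 -34.3]
 [-28.9 -15. ]
 [-13.4  -4.3]]
[ 327.89006927 -196.59778737  120.00075559] [ 3.14134877e+00 -3.14747510e-04  1.70966744e-01] 41.9
```

View pics/s3c.png

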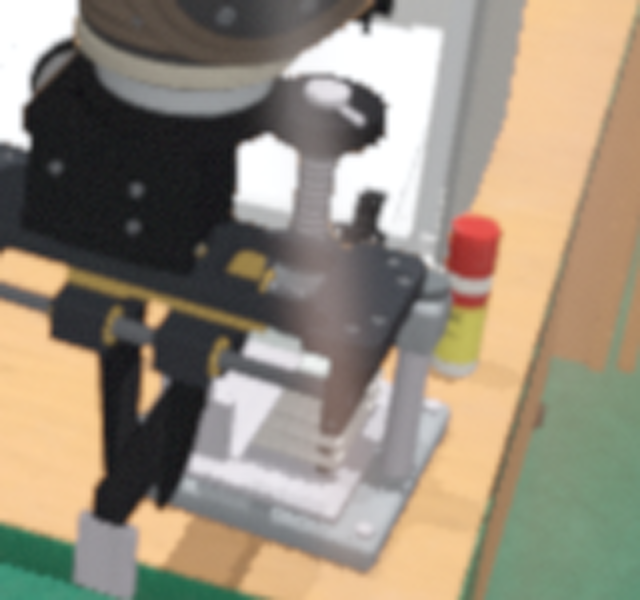

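Three plates are stacked in line on the bed, with their edges at about (320,440), and the wheel is up at (325,105). Next, lay the lifter down where the plates were.

>>> step_arm([
  {"slide": [0.003, -0.045, 0], "roll": 0},
  {"slide": [0.006, -0.095, 0], "roll": 0},
  {"slide": [0.01, -0.145, 0], "roll": 0},
  {"slide": [0.02, -0.195, 0], "roll": 0},
  {"slide": [0.03, -0.23, 0], "roll": 0},
], fingers=0)

```text
t: 42.52
eef_pos: [317.7, 36.9, 119.6]
tcp_rot: [-3.141, 0.001, 0.172]
ft_force: [-0.0, 0.3, -1.5]
opening: 0.165
grip_force: 30.0
```

>>> step_arm([
  {"slide": [0.03, -0.015, 0], "roll": 0.05},
  {"slide": [0.065, -0.03, 0.02], "roll": 0.1},
  {"slide": [0.095, -0.0367, 0.05], "roll": 0.14},
  {"slide": [0.1096, -0.0367, 0.07], "roll": 0.171},
  {"slide": [0.1096, -0.0367, 0.08], "roll": 0.171},
], fingers=0)

```text
t: 43.15
eef_pos: [419.9, 90.2, 38.5]
tcp_rot: [3.142, 0.002, 0.001]
ft_force: [-0.5, -0.0, -1.4]
opening: 0.167
grip_force: 30.0
```

>>> step_arm([
  {"slide": [0, 0, 0.005], "roll": 0},
  {"slide": [0, 0, 0.01], "roll": 0},
  {"slide": [0, 0, 0.013], "roll": 0},
  {"slide": [0, 0, 0.013], "roll": 0},
], fingers=0)

```text
t: 43.65
eef_pos: [420.1, 89.9, 27.4]
tcp_rot: [-3.141, -0.0, -0.0]
ft_force: [-0.3, 0.2, -2.1]
opening: 0.167
grip_force: 30.0
```

>>> step_arm([
  {"slide": [0, 0, 0.0015], "roll": 0},
  {"slide": [0, 0, 0.003], "roll": 0},
  {"slide": [0, 0, 0.0032], "roll": 0},
  {"slide": [0, 0, 0.0032], "roll": 0},
], fingers=0)

```text
t: 44.15
eef_pos: [420.2, 90.0, 24.0]
tcp_rot: [-3.142, -0.0, -0.0]
ft_force: [-0.4, -0.3, -1.7]
opening: 0.169
grip_force: 30.0
```

>>> step_arm([
  {"slide": [0, 0, 0], "roll": 0},
  {"slide": [0, 0, 0], "roll": 0},
  {"slide": [0, 0, 0], "roll": 0},
  {"slide": [0, 0, 0], "roll": 0},
], fingers=0.5)

```text
t: 44.65
eef_pos: [420.2, 90.0, 24.0]
tcp_rot: [-3.142, -0.0, -0.0]
ft_force: [0.3, -0.2, -0.4]
opening: 0.485
grip_force: 0.0
```

>>> step_arm([
  {"slide": [0, 0, -0.03], "roll": 0},
  {"slide": [0, 0, -0.08], "roll": 0},
  {"slide": [0, 0, -0.14], "roll": 0},
  {"slide": [0, 0, -0.2], "roll": 0},
  {"slide": [0, 0, -0.25], "roll": 0},
], fingers=0.5)

```text
t: 45.28
eef_pos: [419.9, 90.0, 276.5]
tcp_rot: [-3.141, -0.002, -0.0]
ft_force: [-0.0, 0.2, -0.7]
opening: 0.495
grip_force: 0.0
```

Run:
```python
from h import *
np.set_printoptions(precision=1,suppress=True)
s=state();print(s['t'],s['eef_pos'],s['tcp_rot'],s['joints'].round(2))
d=shot('wrist','w20');P=cloud(d);Z=P[...,2]
m=(d['z_map']>0)&(P[...,0]>350)&(P[...,0]<600)&(abs(P[...,1]-90)<60)
h=m&(Z>44)&(Z<56);print('handle',rect(P[h]),np.median(Z[h]))
C=cv2.cvtColor(d['color'],cv2.COLOR_RGB2HSV);h=m&(Z>1)&(Z<6)&(C[...,1]<45);k=cv2.morphologyEx(h.astype(np.uint8),cv2.MORPH_OPEN,np.ones((7,7)));print('blade',rect(P[k>0]),np.median(Z[k>0]))
mv([525.5,-162.2,250],1.57)
```

```text
45.275 [419.9  90.  276.5] [-3.1 -0.  -0. ] [0.1 0.1 1.9 0.  1.1 1.6]
handle (array([489.6,  90.3]), 222.1, 28.1, 'yaw deg 2.7') 49.58160423908378
blade (array([525.4,  91.5]), 85.3, 34.6, 'yaw deg 0.8') 2.673107633922326
slide m [0.1 0.3 0. ] roll -1.57 (other way 4.713) len 275
```

>>> step_arm([
  {"slide": [0.021, 0.05, 0.005], "roll": -0.18},
  {"slide": [0.042, 0.1, 0.01], "roll": -0.36},
  {"slide": [0.063, 0.151, 0.02], "roll": -0.54},
  {"slide": [0.084, 0.202, 0.03], "roll": -0.72},
  {"slide": [0.1055, 0.252, 0.0365], "roll": -0.9},
], fingers=1.0)

```text
t: 45.95
eef_pos: [525.9, -163.9, 236.6]
tcp_rot: [-3.141, 0.0, 0.891]
ft_force: [0.2, 1.4, 0.3]
opening: 0.961
grip_force: 0.0
```

>>> step_arm([
  {"slide": [0, 0, 0], "roll": -0.15},
  {"slide": [0, 0, 0], "roll": -0.3},
  {"slide": [0, 0, 0], "roll": -0.3},
  {"slide": [0, 0, 0], "roll": -0.3},
], fingers=1.0)

```text
t: 46.45
eef_pos: [525.6, -161.9, 237.4]
tcp_rot: [-3.141, -0.0, 1.182]
ft_force: [0.2, 0.9, 0.2]
opening: 0.998
grip_force: 0.0
```

```bash
python3 -c "
from h import *
mv([525.4,-162.1,175.5],1.2);s=state();print(s['eef_pos'],s['tcp_rot'])"
```

```text
slide m [-0.0003 -0.0001  0.0619] roll -0.018 (other way 6.265) len 62
[ 525.566529   -161.89077776  237.36174776] [-3.14148842e+00 -9.82239255e-05  1.18182280e+00]
```

>>> step_arm([
  {"slide": [0, 0, 0.02], "roll": 0},
  {"slide": [0, 0, 0.045], "roll": 0},
  {"slide": [0, 0, 0.062], "roll": 0},
  {"slide": [0, 0, 0.062], "roll": 0},
], fingers=1.0)

```text
t: 46.95
eef_pos: [525.2, -161.7, 174.6]
tcp_rot: [-3.14, -0.0, 1.183]
ft_force: [0.5, -1.1, 0.7]
opening: 1.0
grip_force: 0.0
```

>>> step_arm([
  {"slide": [0, 0, 0], "roll": 0},
  {"slide": [0, 0, 0], "roll": 0},
  {"slide": [0, 0, 0], "roll": 0},
  {"slide": [0, 0, 0], "roll": 0},
  {"slide": [0, 0, 0], "roll": 0},
], fingers=0.4)

```text
t: 47.58
eef_pos: [525.6, -162.0, 175.6]
tcp_rot: [3.142, -0.0, 1.185]
ft_force: [-1.0, 0.7, 1.7]
opening: 0.559
grip_force: 30.0
```

>>> step_arm([
  {"slide": [0, 0, 0.0015], "roll": 0.15},
  {"slide": [0, 0, 0.003], "roll": 0.3},
  {"slide": [0, 0, 0.0045], "roll": 0.45},
  {"slide": [0, 0, 0.006], "roll": 0.6},
  {"slide": [0, 0, 0.006], "roll": 0.6},
], fingers=0.4)

```text
t: 48.2
eef_pos: [525.7, -162.1, 169.6]
tcp_rot: [3.142, -0.0, 0.585]
ft_force: [-0.3, 0.2, 1.7]
opening: 0.561
grip_force: 30.0
```

```bash
python3 -c "
from h import *
s=state();print(s['eef_pos'],s['tcp_rot'],s['ft_force'].round(1),s['moment'].round(2))"
```

```text
[ 525.69376697 -162.08718276  169.60108497] [ 3.14150987e+00 -2.38503251e-04  5.85459595e-01] [-0.3  0.2  1.7] [-0.13  0.16 -0.3 ]
```

>>> step_arm([
  {"slide": [0, 0, 0.0016], "roll": 0.16},
  {"slide": [0, 0, 0.0032], "roll": 0.32},
  {"slide": [0, 0, 0.0048], "roll": 0.48},
  {"slide": [0, 0, 0.0064], "roll": 0.64},
  {"slide": [0, 0, 0.008], "roll": 0.8},
], fingers=0.4)

```text
t: 48.82
eef_pos: [525.7, -162.2, 161.6]
tcp_rot: [3.141, -0.0, -0.216]
ft_force: [-1.2, -1.0, 1.4]
opening: 0.561
grip_force: 30.0
```

```bash
cat > m.py <<'E'
from h import *
s=state();print(s['t'],s['eef_pos'].round(1),s['tcp_rot'].round(3),s['ft_force'].round(1),s['moment'].round(2),s['opening'].round(3))
E
python3 m.py
```

```text
Traceback (most recent call last):
  File "m.py", line 2, in <module>
    s=state();print(s['t'],s['eef_pos'].round(1),s['tcp_rot'].round(3),s['ft_force'].round(1),s['moment'].round(2),s['opening'].round(3))
                                                                                                                   ^^^^^^^^^^^^^^^^^^
AttributeError: 'float' object has no attribute 'round'
```

>>> step_arm([
  {"slide": [0, 0, 0.0007], "roll": 0.07},
  {"slide": [0, 0, 0.0014], "roll": 0.14},
  {"slide": [0, 0, 0.0014], "roll": 0.14},
], fingers=0.4)

```text
t: 49.2
eef_pos: [525.7, -162.2, 160.2]
tcp_rot: [3.142, -0.0, -0.352]
ft_force: [-0.1, -0.9, 1.9]
opening: 0.561
grip_force: 30.0
```

```bash
python3 m.py
```

```text
Traceback (most recent call last):
  File "m.py", line 2, in <module>
    s=state();print(s['t'],s['eef_pos'].round(1),s['tcp_rot'].round(3),s['ft_force'].round(1),s['moment'].round(2),s['opening'].round(3))
                                                                                                                   ^^^^^^^^^^^^^^^^^^
AttributeError: 'float' object has no attribute 'round'
```

```bash
sed -i "s/s\['opening'\].round(3)/s['opening']/" m.py; python3 m.py
```

```text
49.2 [ 525.7 -162.2  160.2] [ 3.142 -0.    -0.352] [-0.1 -0.9  1.9] [-0.34  0.34 -0.21] 0.5607254250338892
```

>>> step_arm([
  {"slide": [0, 0, 0.0005], "roll": 0.05},
  {"slide": [0, 0, 0.001], "roll": 0.1},
  {"slide": [0, 0, 0.001], "roll": 0.1},
], fingers=0.4)

```text
t: 49.58
eef_pos: [525.7, -162.2, 159.3]
tcp_rot: [3.141, -0.0, -0.452]
ft_force: [-1.0, -2.1, 4.3]
opening: 0.559
grip_force: 30.0
```

```bash
python3 m.py
```

```text
49.575 [ 525.7 -162.2  159.3] [ 3.141 -0.    -0.452] [-1.  -2.1  4.3] [-0.39  0.42 -0.04] 0.5591773674770644
```

>>> step_arm([
  {"slide": [0, 0, 0.0003], "roll": 0.05},
  {"slide": [0, 0, 0.0006], "roll": 0.1},
  {"slide": [0, 0, 0.0006], "roll": 0.1},
], fingers=0.4)

```text
t: 49.95
eef_pos: [525.6, -162.2, 158.5]
tcp_rot: [3.141, -0.0, -0.551]
ft_force: [-0.8, -3.0, 1.7]
opening: 0.563
grip_force: 30.0
```

```bash
python3 m.py
```

```text
49.95 [ 525.6 -162.2  158.5] [ 3.141 -0.    -0.551] [-0.8 -3.   1.7] [-0.49  0.37  0.6 ] 0.5630584575410708
```

>>> step_arm([
  {"slide": [0, 0, 0.0003], "roll": 0.05},
  {"slide": [0, 0, 0.0006], "roll": 0.1},
  {"slide": [0, 0, 0.0006], "roll": 0.1},
], fingers=0.4)

```text
t: 50.32
eef_pos: [526.2, -162.6, 158.1]
tcp_rot: [3.141, -0.002, -0.652]
ft_force: [0.7, -4.8, 1.5]
opening: 0.562
grip_force: 30.0
```

```bash
python3 m.py
```

```text
50.325 [ 526.2 -162.6  158.1] [ 3.141e+00 -2.000e-03 -6.520e-01] [ 0.7 -4.8  1.5] [-0.8  -0.09  0.87] 0.5618084119695869
```

>>> step_arm([
  {"slide": [0, 0, 0.0003], "roll": 0.05},
  {"slide": [0, 0, 0.0006], "roll": 0.1},
  {"slide": [0, 0, 0.0006], "roll": 0.1},
], fingers=0.4)

```text
t: 50.7
eef_pos: [526.2, -162.7, 158.1]
tcp_rot: [-3.141, -0.002, -0.752]
ft_force: [-0.6, -4.4, 8.5]
opening: 0.563
grip_force: 30.0
```

```bash
python3 m.py
```

```text
50.7 [ 526.2 -162.7  158.1] [-3.141e+00 -2.000e-03 -7.520e-01] [-0.6 -4.4  8.5] [-0.77  0.34  0.77] 0.562904719027212
```

>>> step_arm([
  {"slide": [0, 0, 0], "roll": 0},
  {"slide": [0, 0, 0], "roll": 0},
  {"slide": [0, 0, 0], "roll": 0},
  {"slide": [0, 0, -0.03], "roll": 0},
  {"slide": [0, 0, -0.08], "roll": 0},
], fingers=1.0)

```text
t: 51.32
eef_pos: [525.0, -161.7, 236.8]
tcp_rot: [3.141, 0.004, -0.755]
ft_force: [0.5, 0.7, -0.3]
opening: 0.987
grip_force: 0.0
```

>>> step_arm([
  {"slide": [-0.03, 0, -0.05], "roll": 0},
  {"slide": [-0.07, 0, -0.09], "roll": 0},
  {"slide": [-0.11, 0, -0.12], "roll": 0},
  {"slide": [-0.11, 0, -0.12], "roll": 0},
], fingers=1.0)

```text
t: 51.82
eef_pos: [444.8, -85.5, 359.6]
tcp_rot: [-3.139, -0.004, -0.753]
ft_force: [0.7, -0.8, -0.0]
opening: 1.003
grip_force: 0.0
```

```bash
python3 m.py; python3 chk.py s4
python3 - <<'E'
from h import *
d=shot('scene');P=cloud(d);Z=P[...,2]
n=(d['z_map']>0)&(abs(P[...,0]-525)<45)&(abs(P[...,1]+162)<45)&(Z>130)&(Z<215)
print(np.histogram(Z[n],bins=np.arange(130,216,4)))
im=cv2.imread('pics/s4.png')[230:380,320:520];cv2.imwrite('pics/s4c.png',cv2.resize(im,None,fx=4,fy=4,interpolation=cv2.INTER_CUBIC)[:600,:800])
E
```

```text
51.825 [444.8 -85.5 359.6] [-3.139 -0.004 -0.753] [ 0.7 -0.8 -0. ] [-0.    0.14 -0.  ] 1.0030586771936156
(array([  9,  63, 138,  18,  16,  93, 102,  13,  29,  56,  52,  61,  79,
       406, 133]), array([25, 28, 31, 34, 37, 40, 43, 46, 49, 52, 55, 58, 61, 64, 67, 70]))
33 207 [[-38.2 -37.7]
 [-29.6  -8.4]
 [ 33.   48.8]]
44 196 [[-38.  -38.1]
 [-29.8  -9.4]
 [ 31.6  49.2]]
55 130 [[-38.2 -38. ]
 [-34.5  -7.7]
 [ 31.8  49. ]]
(array([ 16,  21,  13,  19,  21,  19,  12,  13,   2,   0,  32,  62,  66,
       186, 170,  42,   0,   0,   0,   0,   0]), array([130, 134, 138, 142, 146, 150, 154, 158, 162, 166, 170, 174, 178,
       182, 186, 190, 194, 198, 202, 206, 210, 214]))
```

View pics/s4c.png

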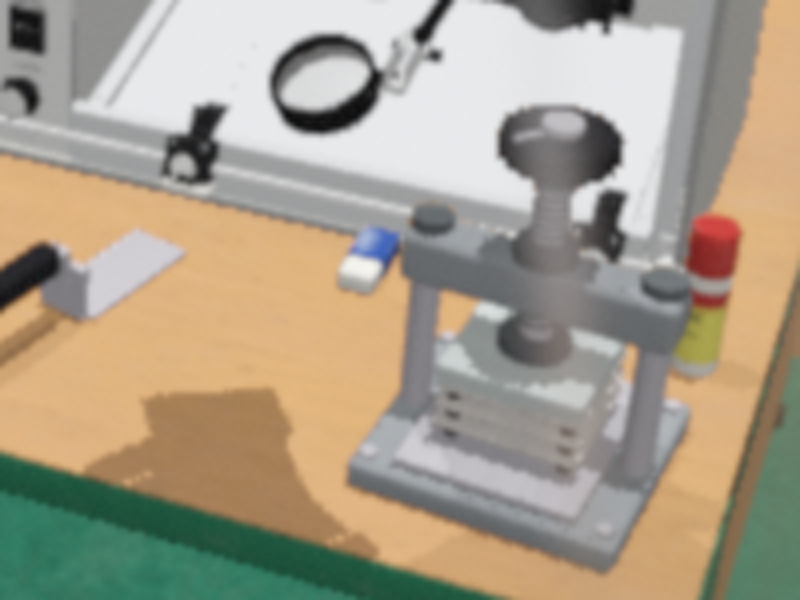

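The three plates are stacked and centred, with the platen down tight on them at (530,350). The lifter lies flat at (90,270), and the eraser and glue stick are untouched.

```bash
python3 -c "
from cell import env
print(env.job_done())"
```

```text
the job is handed in; nothing more can be done
None
```

I wound the press right up, set all three plates in one centred stack, laid the lifter flat on the desk clear of the press, and screwed the press down to an estimated 65 N. I then handed the job in; no verdict came back.

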